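# Pin and clamp a drilling template in a jig

### The job

Get the drilling jig ready: unscrew its clamp by the black wing knob, take the aluminium drilling template out of the wooden keeper and seat it fully down on the jig's two dowel pins with its row of drill bushings over the wooden blank, then screw the clamp down so that its rubber pad presses firmly on the template. Leave the plywood template where it is, and do not shove or knock over the things standing on the bench.

Things in the scene. Friction and masses are not known exactly. Their poses are not given: they have to be found in the camera images.
- jig: fixed grey drilling jig. Origin on the bench under the clamp screw's axis; x points from its open end to its clamp post, z up. Base 90 mm wide, x = -43 to +79 mm, top 20 mm above the bench. A wooden blank of the same height, only 26 mm wide, continues it from x = -42 to -127 mm, so a template's edges overhang there. Post at x = 53 to 75 mm, 40 mm wide
- pin_far (a point): foot of the dowel pin at jig x = +23 mm, on the base top (z = 20 mm). Both pins are 10 mm in diameter and 6 mm high, the upper 3 mm tapering to 6 mm
- pin_near (a point): foot of the other dowel pin, jig x = -23 mm, on the base top
- clamp_knob (a joint): angle of the clamp's black wing knob (rad), 0 to 2.2. Anticlockwise from above it grows, and knob, stem and pad rise 10 mm per rad (steep right-hand thread). Pad underside to base top: 8 mm + 10 mm/rad x angle; a 14 mm template clears the 6 mm pins from about 1.3 rad, the pad meets the seated template at 0.6 rad. Stays where left (friction 0.12 N m)
- clamp_stem (a joint): rise of the clamp stem (m), 0 to 0.022; always 0.010 x clamp_knob
- knob_grip (a point): centre of the knob's wing, on the screw's axis; rises and turns with it. Wing 62 mm long along the point's x, 16 mm thick along its y, 30 mm high; below it a 15 mm thick stem. At angle 0 this point is 103 mm above the bench and the wing's underside 17 mm above the arm
- clamp_pad: round rubber pad under the stem, 19 mm in diameter; origin at the centre of its underside. Sprung: it gives way 4 mm at 2.5 N per mm (about 0.4 rad of the knob from touching to the stop, 10 N)
- template: loose aluminium drilling template, a flat bar 170 x 40 x 14 mm, about 0.2 kg, two 12 mm through holes near its head end, three brass-ringed drill bushings along the tail. Origin at the centre of its underside, x along its length to the head, z up. Lies flat on the bench, tail in a bay of the keeper, about 72 to 80 mm of the head sticking out
- hole_far (a point): centre of the template's hole nearest the head end, 15 mm from that end, at the underside
- hole_near (a point): centre of the template's other locating hole, 61 mm from the head end, at the underside
- ply_template: plywood template of the same outside size, its head sticking out of the other bay; not wanted. Origin and axes as the aluminium one's
- keeper: fixed wooden keeper, 105 mm deep (x), 186 mm wide (y), 32 mm high, closed above. Origin at the centre of its underside; its x axis points from the mouths to the closed back. Two bays, 47 mm wide and 20 mm high inside, at y = +45 and -45 mm, open at the -x face; the bench is their floor. Which template is in which varies
- former_i: tapered wooden chuck, 70 mm across, 85 mm high; origin at the centre of its underside
- former_j: small barrel-shaped wooden chuck, 62 mm across, 55 mm high; origin at the centre of its underside
- pewter_mug: pewter mug with a stick, 78 mm across, 179 mm high; origin at the centre of its underside
- oil_can: blue oil can with a long spout, 72 x 85 mm, 186 mm high; origin at the centre of its underside
- tin_box: flat blue and white tin, 57 x 87 x 23 mm; origin at the centre of its underside
- mallet: round wooden mallet lying on its side, 215 mm long, 66 mm thick; origin at the middle of its underside
- clamp_nose (a point): centre of the underside of the clamp arm's round nose, on the screw's axis (jig x = 0, z = 55 mm). The nose is 34 mm across; the arm, 28 mm wide, runs from it back to the post (jig x = -17 to +75 mm) and spans z = 55 to 71 mm
- seat (a point): where the template's origin lies when it is seated: on the jig's middle line at jig x = -47 mm, z = 20 mm; the point's axes are the jig's and the seated template's x axis points along them
- stand_top (a point): top centre of a fixed dark wooden block with three upright tool handles, 0.198 m above the bench, between the keeper and the robot; never moves. It fills about 0.10 m in world x and 0.165 m in world y around this point, down to the bench: carry things over or round it

How it is judged (in metres and radians):
On the way, in this order (a step that is already met when the one before it is completed fails the run):
1. the clamp is unscrewed far enough for the template to pass under its pad (knob past 1.1 rad) (value of joint clamp_knob above 1.1 rad), for 0.2 s.
2. the aluminium template is down on both dowel pins (distance between hole_far and pin_far below 0.0035 m and distance between hole_near and pin_near below 0.0035 m), for 0.2 s.
At the end, for the whole second after the job is handed in: Both holes of the aluminium template sit on their pins (hole and pin centres within 3 mm, heights included), the template lies flat (within 0.04 rad) and still, the clamp pad presses on it with more than 2.5 N, and the plywood template is within 20 mm of its start (distance between hole_far and pin_far below 0.003 m and distance between hole_near and pin_near below 0.003 m and angle between template's own z axis and vertical below 0.04 rad and contact force between clamp_pad and template above 2.5 N and linear speed of template below 0.01 m/s and distance of ply_template from where it was at the start of the episode below 0.02 m); the robot touches nothing.
It fails at once if the plywood template is dragged out or shifted by more than 20 mm (distance of ply_template from where it was at the start of the episode above 0.02 m).
It fails at once if one of the things standing on the bench is shoved more than 40 mm or knocked over (distance of any of former_i, former_j, pewter_mug, oil_can, tin_box, mallet from where it was at the start of the episode above 0.04 m or angle between any of pewter_mug, oil_can, former_i, former_j's own z axis and vertical above 0.6 rad).
It also fails if it takes over 72 s, if anything falls off the work surface, if the arm or the gripper's body presses on something with over 40 N, if the wrist force passes 120 N, or if a joint passes its speed limit or range.

### The arm

A 6-joint arm with a two-finger parallel gripper is mounted at the origin on a cart in front of the work surface, level with it; the furniture and walls round the work are solid. World frame = base frame: x ahead of the robot, y to its left, z up, the work surface at z = 0. Lengths are in mm, angles in degrees, forces in N, time in s.
With the tool pointing down it reaches from about 300 to 850 mm from the base axis. Payload 4.2 kg.
Tool frame: the origin (TCP) lies at the very end of the fingers, on their centre line; the grasp point (between the pads) lies 19 mm behind it; z points along the fingers, y is the direction in which the jaws open and shut (so a half turn about z gives the same grasp; the last joint's range is limited). The gripper opens to 91 mm and grips with 3 to 60 N. Pads are 32 mm wide; open, the fingers measure 118 mm over their backs; the gripper's body (76 mm by 178 mm) begins 60 mm behind the grasp point.
Start: joints at [70.187, 18.312, 89.639, -0, 72.044, -1.146], TCP at [184.041, 544.768, 213.976] pointing down, gripper open.
Joint ranges: [-177.97, 177.97], [-48.28, 115.42], [12.27, 149.76], [-77.06, 257.06], [2.81, 150.46], [-146.56, 146.56]. Speed limits (degrees/s): [147.25, 147.25, 180, 180, 180, 180].

### API

Orientations are given as [roll, pitch, yaw] about the fixed x, y, z axes, in that order (R = Rz(yaw) Ry(pitch) Rx(roll)).
In Python, from workcell import * gives the robot as it stands. The module is installed in compiled form; this text tells all that it offers.
- The arm moves only by the tool servo_tool, never from a script. Its argument "plan" is a list that holds one entry, the list of rows, each a list of 7 numbers: the shift along the tool's x, y, z in mm, then the turn, a rotation vector about the tool's x, y, z in rad, then the opening, from 0 (shut) to 1 (fully open). A call has 1 to 20 rows; each row is the pose to reach, as a shift and turn from the pose commanded when the call began, along the tool's axes at that moment; what a row does not reach only later rows make up. A row lasts 1/10 s, in which the tool goes at most 50 mm and 8.59 degrees, less where a joint would pass 70% of its speed; a pose out of reach is approached as far as the arm can. A call with a gripper value outside its range is refused whole. The fingers move at their own pace and stop on an object; "squeeze" is the grip in N (left out, the last holds). Time passes only in rows, so rows that repeat a pose let the fingers close. It gives the time, the measured TCP pose, the force and the opening at its end, in the units of the state.
- state(): the state, without advancing time (a new reading comes with each control period).
- grab_frame(name): name is "scene" or "top"; returns a dict with "color" (400x640x3 uint8, red, green, blue), "range_z" (400x640 float32, mm along the optical axis (not along the pixel's ray), 0 where there is no reading), "fx", "fy", "cx", "cy" (pixels), "rvec" (rotation vector, rad) and "tvec" (3), from world to camera coordinates, as OpenCV has them. Camera axes: x right, y down, z forward; pixel columns grow to the right and rows downward; lengths in mm; the calibration is good to about 2 mm. A picture is of the moment at which its call begins.
- job_done(): hands the job in, once; it reports no verdict.
The state is a dict: "time_s": time; "qpos": joint angles; "qvel": joint speeds; "effort": joint torques, N m; "ee_pos": TCP position; "ee_rot": TCP orientation; "force": force on the tool from outside, world axes, zero at the start; "torque": the same for the moment, N m; "gripper_width": finger opening in mm.
Only numpy, scipy, OpenCV 4.12 (cv2) and the standard library are available. Lean on these libraries where they do the work, as an engineer would, in place of code of your own. Each camera call takes 0.05 s, during which the arm holds its last target.

## Working session

There is one attempt and no reset: what is moved stays moved. The work goes in short steps, Python scripts to look and compute and a tool call to move; the robot and the scene stay as the last step left them, time stands still between calls to the robot, and variables do not carry over. Pictures are saved under pics/ and viewed, and the job is handed in when it is done.

Besides the shell and the picture viewer there is one more tool, called after "Request:" in YAML: its name, and indented under it one key for each argument. servo_tool: Moves the arm, as the interface text tells. Its arguments: {"type":"object","properties":{"plan":{"type":"array"},"squeeze":{"type":"number"}},"required":["plan"]}

```bash
mkdir -p pics
cat > h.py <<'E'
from workcell import *
import numpy as np, cv2
def save(n,f): cv2.imwrite(f'pics/{n}.png',cv2.cvtColor(f['color'],cv2.COLOR_RGB2BGR))
def cam(f):
    R,_=cv2.Rodrigues(np.array(f['rvec'],float)); return R,np.array(f['tvec'],float).ravel()
def pts(f):
    R,t=cam(f); z=f['range_z'].astype(float); v,u=np.mgrid[0:z.shape[0],0:z.shape[1]]
    P=np.stack([(u-f['cx'])/f['fx']*z,(v-f['cy'])/f['fy']*z,z],-1)
    W=(P-t)@R; W[z==0]=np.nan; return W
def ray(f,u,v,h):
    R,t=cam(f); d=R.T@np.array([(u-f['cx'])/f['fx'],(v-f['cy'])/f['fy'],1]); c=-R.T@t
    return c+d*(h-c[2])/d[2]
E
python3 - <<'E'
from h import *
import pickle
s=state();print(s)
for n in('scene','top'):
    f=grab_frame(n);save(n+'0',f);pickle.dump(f,open(n+'0.pkl','wb'))
    R,t=cam(f);print(n,f['fx'],f['fy'],f['cx'],f['cy'],-R.T@t,R)
E
```

```text
{'time_s': 0.0, 'qpos': array([ 7.01885466e+01,  1.83500496e+01,  8.97081463e+01,  7.73721148e-05,
        7.20437349e+01, -1.14396473e+00]), 'qvel': array([-0.05454977,  0.12315903,  0.11610453,  0.00040698,  0.00296116,
        0.01902578]), 'effort': array([ 3.59157621e-04, -4.12453079e+01, -2.31972599e+01,  7.27389520e-02,
        4.58350161e-02, -1.61919270e-04]), 'ee_pos': array([183.84653584, 544.26527228, 213.12445043]), 'ee_rot': array([-1.79898091e+02, -2.10855735e-03,  1.61332486e+02]), 'force': array([0.13601099, 0.53142376, 0.38407353]), 'torque': array([ 0.00264882, -0.02107254,  0.00317626]), 'gripper_width': 91.49484420063742}
scene 367.0729079557107 367.0729079557107 320.0518331388137 206.5545797222755 [120.49707135 297.47921991 896.10598918] [[-0.59777804 -0.80164325 -0.0054339 ]
 [-0.6047281   0.45536931 -0.65340854]
 [ 0.52627497 -0.38730724 -0.75698597]]
top 395.3494693773836 395.3494693773836 320.2878570853789 200.62685813836862 [ 413.09027639  -83.29141504 1314.06927704] [[ 0.02188202 -0.9997043  -0.01060588]
 [-0.98594378 -0.01982081 -0.16589758]
 [ 0.1656383   0.01408698 -0.98608595]]
```

View pics/scene0.png

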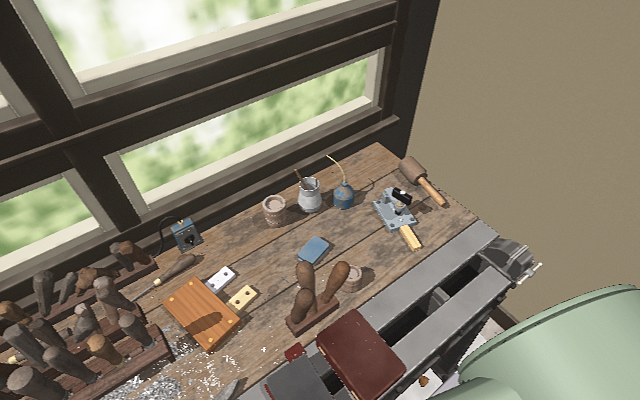

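View pics/top0.png

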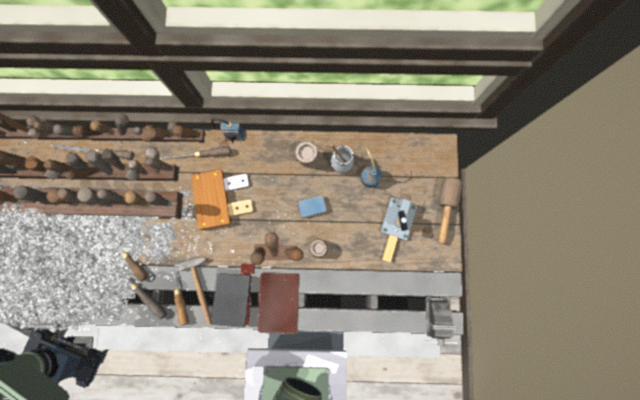

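Run:
```python
from h import *
import pickle
a=pickle.load(open('top0.pkl','rb'));b=pickle.load(open('scene0.pkl','rb'))
def crop(f,x0,x1,y0,y1,k):
    return cv2.cvtColor(cv2.resize(f['color'][y0:y1,x0:x1],None,fx=k,fy=k,interpolation=cv2.INTER_CUBIC),cv2.COLOR_RGB2BGR)
cv2.imwrite('pics/c1.png',crop(a,180,270,160,235,8))
cv2.imwrite('pics/c2.png',crop(a,370,470,165,270,5))
cv2.imwrite('pics/c3.png',crop(b,360,460,150,260,5))
cv2.imwrite('pics/c4.png',crop(b,150,270,250,360,5))
W=pts(a)
for n,(u,v) in dict(alu=(236,183),ply=(241,208),keep=(210,200),knob=(403,218),base=(388,208),blank=(390,250),box=(312,206),f1=(306,152),mug=(343,160),can=(370,177),f2=(318,247),mallet=(450,190),stand=(272,243),h2=(258,257),h3=(296,255),bench=(350,210)).items(): print(n,W[v,u].round())
```

```text
alu [686. 221.  13.]
ply [601. 199.  15.]
keep [623. 299.  31.]
knob [ 564. -317.  128.]
base [ 610. -288.   23.]
blank [ 473. -294.   21.]
box [612. -38.  20.]
f1 [780. -16.  76.]
mug [ 763. -137.   50.]
can [ 702. -223.   73.]
f2 [476. -61.  43.]
mallet [ 665. -480.   68.]
stand [477.  67. 191.]
h2 [437. 104. 193.]
h3 [445.  -1. 177.]
bench [ 604. -165.   -0.]
```

View pics/c1.png

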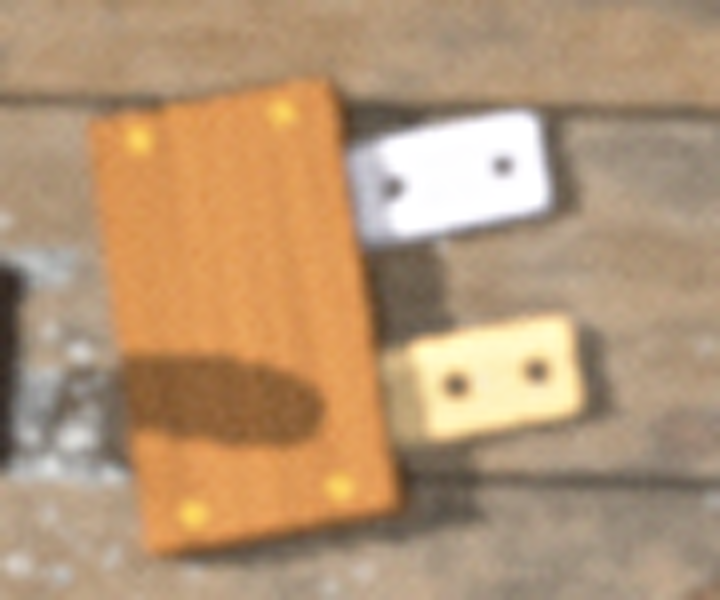

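View pics/c2.png

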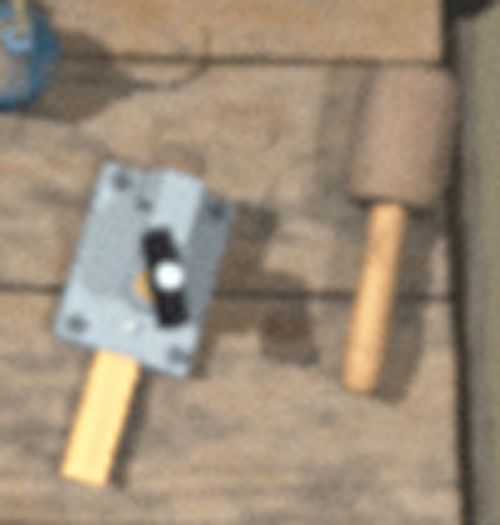

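View pics/c3.png

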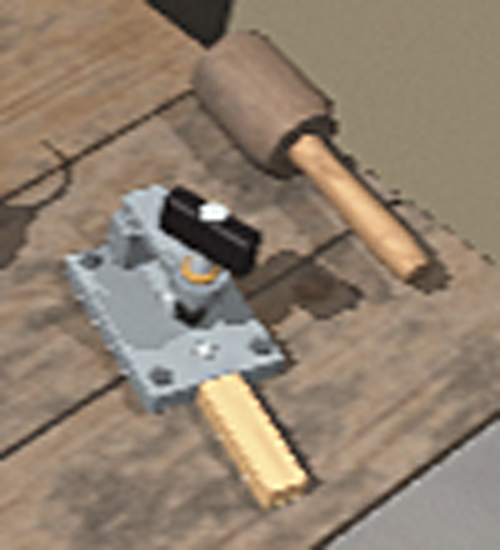

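View pics/c4.png

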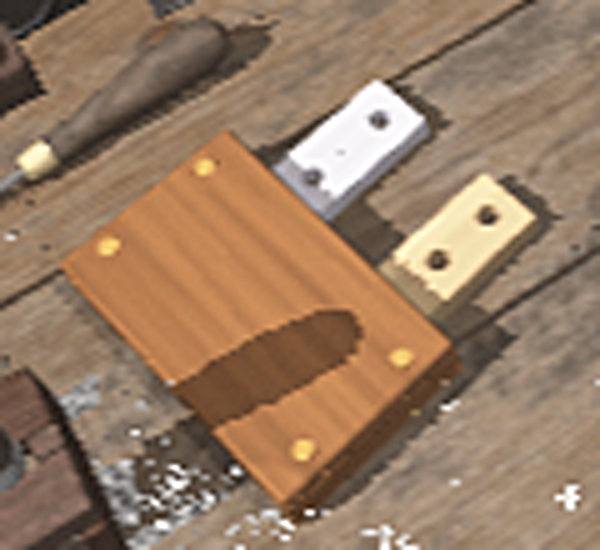

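Run:
```python
from h import *
import pickle
a=pickle.load(open('top0.pkl','rb'));b=pickle.load(open('scene0.pkl','rb'))
def rect(P):
    r=cv2.minAreaRect(P.astype(np.float32)[:,None,:]);return r
def line(P):
    vx,vy,x,y=cv2.fitLine(P.astype(np.float32),cv2.DIST_HUBER,0,.01,.01).ravel();return np.degrees(np.arctan2(vy,vx)),x,y
for n,f in(('top',a),('scene',b)):
    W=pts(f);hsv=cv2.cvtColor(f['color'],cv2.COLOR_RGB2HSV).astype(int);H,S,V=hsv[...,0],hsv[...,1],hsv[...,2]
    X,Y,Z=W[...,0],W[...,1],W[...,2]
    print(n,'bench z',np.nanmedian(Z[(X>580)&(X<620)&(Y<-120)&(Y>-200)]))
    near=(X>400)&(X<700)&(Y<-200)&(Y>-420)
    def big(m):
        c,l,s,_=cv2.connectedComponentsWithStats(m.astype(np.uint8));k=1+np.argmax(s[1:,4]);return l==k
    # blank
    m=big(near&(Z>12)&(Z<30)&(S>80)&(V>150)&(X<540)); P=W[m][:,:2]; print('blank',m.sum(),rect(P),line(P),np.median(Z[m]))
    m=big(near&(Z>12)&(Z<30)&(S<75)); P=W[m][:,:2]; print('base',m.sum(),rect(P),np.median(Z[m]))
    m=near&(Z>75)&(Z<150)&(V<90); m=big(m);P=W[m][:,:2];print('knob',m.sum(),rect(P),np.percentile(Z[m],[5,50,95]))
    mw=near&(Z>80)&(V>190)&(S<50); v,u=np.nonzero(mw); print('white',len(u),u.mean(),v.mean(),W[mw].mean(0))
    k=(X>550)&(X<800)&(Y>80)&(Y<420)
    m=big(k&(S<50)&(V>170)&(Z>5)&(Z<25));P=W[m][:,:2];print('alu',m.sum(),rect(P),line(P),np.median(Z[m]))
    m=big(k&(S>70)&(V>190)&(Z>5)&(Z<22)&(Y<270));P=W[m][:,:2];print('ply',m.sum(),rect(P),line(P),np.median(Z[m]))
    m=big(k&(Z>25)&(Z<40));P=W[m][:,:2];print('keeper',m.sum(),rect(P),np.median(Z[m]))
```

```text
top bench z -0.9620428654774452
blank 197 ((478.54278564453125, -294.6306457519531), (26.641679763793945, 82.50447082519531), 72.75887298583984) (np.float32(-16.946589), np.float32(477.74057), np.float32(-294.62512)) 17.97065147499703
base 702 ((577.1381225585938, -325.1189270019531), (90.95475006103516, 124.4272689819336), 73.06503295898438) 18.838742937982328
knob 37 ((544.0604858398438, -321.1324157714844), (24.203454971313477, 13.781545639038086), 7.770419120788574) [104.98780213 117.02701435 121.96222275]
white 16 403.5 219.5 [ 560.29807119 -319.04773383  123.50188128]
alu 270 ((691.28125, 221.75035095214844), (42.03504180908203, 78.37889099121094), 13.572806358337402) (np.float32(-74.472084), np.float32(691.53), np.float32(221.2296)) 12.570761459678565
ply 134 ((604.5320434570312, 202.33250427246094), (40.610694885253906, 77.50135803222656), 13.723504066467285) (np.float32(-71.984886), np.float32(601.63306), np.float32(202.78908)) 12.308154214303846
keeper 1608 ((630.4744873046875, 300.96490478515625), (182.57330322265625, 106.47852325439453), 12.16687297821045) 30.895834832882
[... 438 characters left out ...]
16.455242156982422), 9.426986694335938) [ 95.55973353 112.35306551 122.3042013 ]
white 19 401.7894736842105 193.47368421052633 [ 559.52662549 -318.66564734  117.98912564]
alu 318 ((691.1848754882812, 218.16256713867188), (42.91556930541992, 74.14649963378906), 15.123878479003906) (np.float32(-70.466644), np.float32(691.21094), np.float32(216.52686)) 14.092036694122292
ply 31 ((607.808349609375, 198.6562042236328), (16.033615112304688, 34.29741668701172), 45.468292236328125) (np.float32(-64.00984), np.float32(607.55316), np.float32(196.01286)) 14.252671699738245
keeper 2657 ((630.6077880859375, 300.0312194824219), (183.62509155273438, 105.21953582763672), 12.262365341186523) 32.07620011777296
```

```bash
cat >> h.py <<'E'
from scipy.spatial.transform import Rotation as Ro
def go(x,y,z,yaw):
    s=state(); R=Ro.from_euler('xyz',s['ee_rot'],degrees=True)
    T=Ro.from_euler('xyz',[180,0,yaw],degrees=True)
    d=R.inv().apply(np.array([x,y,z])-s['ee_pos']); r=(R.inv()*T).as_rotvec()
    print('shift',d.round(1),'turn',r.round(4)); return d,r
def st():
    s=state(); print({k:(np.round(s[k],2).tolist()) for k in('time_s','qpos','ee_pos','ee_rot','force','torque','gripper_width')})
E
python3 - <<'E'
from h import *
go(300,400,300,161.3)
go(559,-319.5,250,9.4)
E
```

```text
shift [-156.2  -99.7  -86.6] turn [-0.0015 -0.      0.0006]
shift [-631.9 -698.4  -35.7] turn [-5.0000e-04  2.0000e-03  2.6517e+00]
```

Request:
servo_tool:
  plan:
    - [[0, 0, -50, 0, 0, 0, 1], [0, 0, -90, 0, 0, 0, 1], [-32, -35, -90, 0, 0, 0.13, 1], [-64, -70, -90, 0, 0, 0.27, 1], [-96, -105, -90, 0, 0, 0.4, 1], [-128, -140, -90, 0, 0, 0.53, 1], [-160, -175, -90, 0, 0, 0.66, 1], [-192, -210, -90, 0, 0, 0.8, 1], [-224, -245, -90, 0, 0, 0.93, 1], [-256, -280, -90, 0, 0, 1.06, 1], [-288, -315, -90, 0, 0, 1.2, 1], [-320, -350, -90, 0, 0, 1.33, 1], [-352, -385, -90, 0, 0, 1.46, 1], [-384, -420, -90, 0, 0, 1.6, 1], [-416, -455, -90, 0, 0, 1.73, 1], [-448, -490, -90, 0, 0, 1.86, 1], [-480, -525, -90, 0, 0, 2.0, 1], [-512, -560, -90, 0, 0, 2.13, 1], [-544, -595, -90, 0, 0, 2.26, 1], [-576, -630, -90, 0, 0, 2.4, 1]]

```text
time_s: 2.1
ee_pos: [528.4, -238.3, 303.4]
ee_rot: [-180.0, 0.0, 23.5]
force: [1.2, -0.6, -0.6]
gripper_width: 91.3
```

Run:
```python
from h import *
st()
go(559,-319.5,150,9.4)
go(559,-319.5,88.5,9.4)
```

```text
{'time_s': 2.1, 'qpos': [-25.43, 16.46, 79.55, 0.02, 84.03, 41.09], 'ee_pos': [528.36, -238.34, 303.44], 'ee_rot': [-179.95, 0.01, 23.48], 'force': [1.16, -0.6, -0.56], 'torque': [-0.02, 0.09, -0.09], 'gripper_width': 91.31}
shift [ -4.2  86.8 153.4] turn [-0.0008  0.0004  0.2457]
shift [ -4.2  86.8 214.9] turn [-0.0008  0.0004  0.2457]
```

Request:
servo_tool:
  plan:
    - [[-2, 44, 20, 0, 0, 0.13, 1], [-4, 87, 40, 0, 0, 0.246, 1], [-4, 87, 90, 0, 0, 0.246, 1], [-4, 87, 130, 0, 0, 0.246, 0.5], [-4, 87, 150, 0, 0, 0.246, 0.5], [-4, 87, 150, 0, 0, 0.246, 0.5], [-4, 87, 150, 0, 0, 0.246, 0.5]]

```text
time_s: 2.8
ee_pos: [559.9, -317.8, 154.3]
ee_rot: [180.0, -0.0, 9.7]
force: [1.1, -0.0, 0.8]
gripper_width: 62.2
```

Run:
```python
from h import *
st()
go(559,-319.5,88.5,9.4)
f=grab_frame('scene');save('s1',f)
cv2.imwrite('pics/s1c.png',cv2.cvtColor(cv2.resize(f['color'][90:260,320:480],None,fx=3.5,fy=3.5,interpolation=2),4))
```

```text
{'time_s': 2.8, 'qpos': [-30.61, 26.72, 85.18, 0.01, 68.08, 49.66], 'ee_pos': [559.88, -317.79, 154.25], 'ee_rot': [180.0, -0.01, 9.73], 'force': [1.11, -0.0, 0.76], 'torque': [-0.05, 0.13, 0.03], 'gripper_width': 62.24}
shift [-1.2  1.5 65.8] turn [ 0.0001 -0.0002  0.0058]
```

View pics/s1c.png

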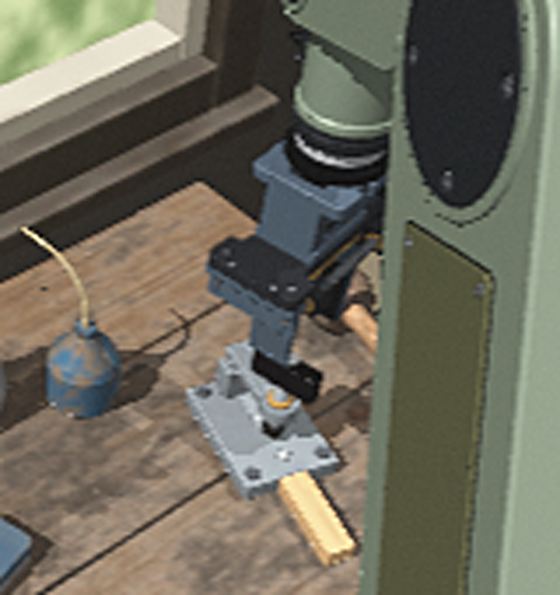

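The gripper stands above the knob (wing near crop (285,375)), with the finger just behind it, well clear of the oil can at left.

Request:
servo_tool:
  plan:
    - [[-1, 1.5, 40, 0, 0, 0, 0.5], [-1, 1.5, 66, 0, 0, 0, 0.5], [-1, 1.5, 66, 0, 0, 0, 0.5], [-1, 1.5, 66, 0, 0, 0, 0.5], [-1, 1.5, 66, 0, 0, 0, 0.1], [-1, 1.5, 66, 0, 0, 0, 0.1], [-1, 1.5, 66, 0, 0, 0, 0.1], [-1, 1.5, 66, 0, 0, 0, 0.1], [-1, 1.5, 66, 0, 0, 0, 0.1], [-1, 1.5, 66, 0, 0, 0, 0.1]]
  squeeze: 15

```text
time_s: 3.85
ee_pos: [559.2, -319.7, 88.6]
ee_rot: [179.9, -0.0, 9.7]
force: [-0.4, -0.1, 2.4]
gripper_width: 15.9
```

Run:
```python
from h import *
st()
```

```text
{'time_s': 3.85, 'qpos': [-30.77, 29.84, 90.02, -0.01, 60.08, 49.5], 'ee_pos': [559.16, -319.66, 88.57], 'ee_rot': [179.95, -0.05, 9.74], 'force': [-0.4, -0.12, 2.36], 'torque': [-0.15, 0.27, 0.09], 'gripper_width': 15.91}
```

Request:
servo_tool:
  plan:
    - [[0, 0, -1.2, 0, 0, -0.12, 0.1], [0, 0, -2.4, 0, 0, -0.24, 0.1], [0, 0, -3.6, 0, 0, -0.36, 0.1], [0, 0, -4.8, 0, 0, -0.48, 0.1], [0, 0, -6, 0, 0, -0.6, 0.1], [0, 0, -7.2, 0, 0, -0.72, 0.1], [0, 0, -8.4, 0, 0, -0.84, 0.1], [0, 0, -9.6, 0, 0, -0.96, 0.1], [0, 0, -10.8, 0, 0, -1.08, 0.1], [0, 0, -12, 0, 0, -1.2, 0.1], [0, 0, -13.2, 0, 0, -1.32, 0.1], [0, 0, -14.4, 0, 0, -1.44, 0.1], [0, 0, -15.5, 0, 0, -1.55, 0.1], [0, 0, -15.5, 0, 0, -1.55, 0.1], [0, 0, -15.5, 0, 0, -1.55, 0.1]]

```text
time_s: 5.35
ee_pos: [559.7, -320.0, 104.0]
ee_rot: [179.9, 0.1, 98.4]
force: [2.1, -1.8, 3.5]
gripper_width: 15.9
```

Run:
```python
from h import *
st()
```

```text
{'time_s': 5.35, 'qpos': [-30.77, 29.05, 88.94, -0.02, 61.85, -39.18], 'ee_pos': [559.74, -320.02, 104.04], 'ee_rot': [179.88, 0.11, 98.42], 'force': [2.13, -1.75, 3.47], 'torque': [-0.46, -0.31, 0.04], 'gripper_width': 15.91}
```

Request:
servo_tool:
  plan:
    - [[0, 0, 0, 0, 0, 0, 0.6], [0, 0, 0, 0, 0, 0, 0.6], [0, 0, 0, 0, 0, 0, 0.6], [0, 0, 0, 0, 0, 0, 0.6], [0, 0, -50, 0, 0, 0, 0.6], [0, 0, -100, 0, 0, 0, 0.6], [0, 0, -150, 0, 0, 0, 0.6], [0, 0, -190, 0, 0, 0, 0.6]]

```text
time_s: 6.15
ee_pos: [558.9, -319.3, 296.7]
ee_rot: [179.9, 0.1, 98.5]
force: [0.5, -1.3, -0.2]
gripper_width: 54.5
```

Run:
```python
from h import *
import pickle
st()
a=pickle.load(open('top0.pkl','rb'));b=pickle.load(open('scene0.pkl','rb'))
# alu outline by ray onto z=14 ; holes
for n,f,roi in(('top',a,(222,254,170,195)),('scene',b,(203,240,262,296))):
    x0,x1,y0,y1=roi;k=8
    im=cv2.resize(f['color'][y0:y1,x0:x1],None,fx=k,fy=k,interpolation=cv2.INTER_CUBIC)
    hsv=cv2.cvtColor(im,cv2.COLOR_RGB2HSV).astype(int)
    m=((hsv[...,1]<45)&(hsv[...,2]>150)).astype(np.uint8)
    cs,_=cv2.findContours(m,cv2.RETR_CCOMP,cv2.CHAIN_APPROX_NONE)
    c=max(cs,key=cv2.contourArea)
    P=np.array([ray(f,x0+(q[0][0]+.5)/k-.5,y0+(q[0][1]+.5)/k-.5,14)[:2] for q in c])
    r=cv2.minAreaRect(P.astype(np.float32));print(n,r,cv2.boxPoints(r).round(1).tolist())
    for q in cs:
        A=cv2.contourArea(q)
        if 50<A<4000 and q is not c:
            M=cv2.moments(q);u=x0+(M['m10']/M['m00']+.5)/k-.5;v=y0+(M['m01']/M['m00']+.5)/k-.5
            print(' hole',A/k/k,u,v,ray(f,u,v,14)[:2].round(1))
    cv2.imwrite(f'pics/a_{n}.png',cv2.cvtColor(im,4)); cv2.imwrite(f'pics/am_{n}.png',m*255)
    # keeper
    W=pts(f)
```

```text
{'time_s': 6.15, 'qpos': [-30.76, 22.71, 71.24, 0.01, 85.9, -39.29], 'ee_pos': [558.95, -319.27, 296.68], 'ee_rot': [179.88, 0.08, 98.52], 'force': [0.53, -1.32, -0.23], 'torque': [-0.05, 0.05, -0.03], 'gripper_width': 54.49}
top ((687.9109497070312, 220.83050537109375), (56.37158203125, 83.16434478759766), 12.517281532287598) [[651.4000244140625, 255.3000030517578], [669.4000244140625, 174.10000610351562], [724.4000244140625, 186.3000030517578], [706.4000244140625, 267.5]]
 hole 2.6328125 228.48547230464885 183.1075049455984 [685.1 245.8]
scene ((691.4159545898438, 218.83091735839844), (44.38134765625, 74.81011199951172), 12.935595512390137) [[661.4000244140625, 250.3000030517578], [678.2000122070312, 177.39999389648438], [721.4000244140625, 187.3000030517578], [704.7000122070312, 260.29998779296875]]
 hole 11.96875 211.80882832898172 285.2119778067885 [685.  244.9]
 hole 8.3125 225.27290883458647 273.6217496867168 [695.3 199.6]
```

Run:
```python
from h import *
import pickle
for n in('scene','top'):
    f=grab_frame(n);save(n+'2',f);pickle.dump(f,open(n+'2.pkl','wb'))
```

```text
(no output)
```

View pics/scene2.png

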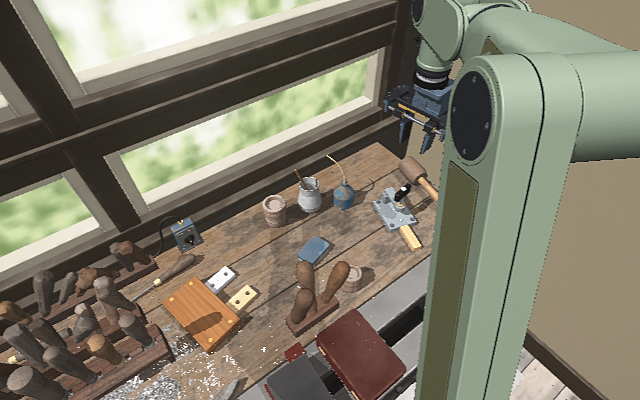

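View pics/am_scene.png

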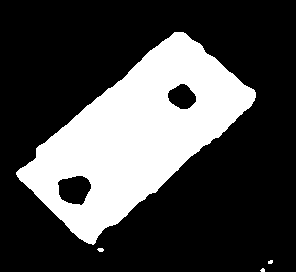

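View pics/am_top.png

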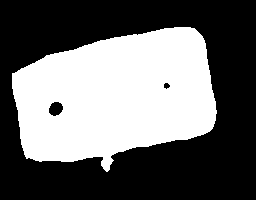

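Run:
```python
from h import *
go(692,214,150,102.7)
```

```text
shift [510.3 207.3 148.7] turn [ 0.0099  0.0085 -0.0729]
```

Request:
servo_tool:
  plan:
    - [[43, 17, 0, 0, 0, 0, 0.66], [85, 35, 0, 0, 0, 0, 0.66], [128, 52, 0, 0, 0, 0, 0.66], [170, 69, 0, 0, 0, -0.02, 0.66], [213, 86, 0, 0, 0, -0.03, 0.66], [255, 104, 0, 0, 0, -0.04, 0.66], [298, 121, 0, 0, 0, -0.05, 0.66], [340, 138, 0, 0, 0, -0.06, 0.66], [383, 155, 0, 0, 0, -0.073, 0.66], [425, 173, 10, 0, 0, -0.073, 0.66], [468, 190, 40, 0, 0, -0.073, 0.66], [510, 207, 80, 0, 0, -0.073, 0.66], [510, 207, 125, 0, 0, -0.073, 0.66], [510, 207, 150, 0, 0, -0.073, 0.66], [510, 207, 150, 0, 0, -0.073, 0.66], [510, 207, 150, 0, 0, -0.073, 0.66]]

```text
time_s: 7.85
ee_pos: [687.7, 215.6, 143.1]
ee_rot: [-179.9, 0.0, 102.7]
force: [0.3, 1.4, 1.0]
gripper_width: 60.2
```

Run:
```python
from h import *
st()
go(692,214,3,102.7)
f=grab_frame('scene');save('s3',f)
cv2.imwrite('pics/s3c.png',cv2.cvtColor(cv2.resize(f['color'][180:360,140:340],None,fx=3.5,fy=3.5,interpolation=2),4))
st()
```

```text
{'time_s': 7.85, 'qpos': [16.49, 34.1, 73.72, 0.0, 72.26, 3.78], 'ee_pos': [687.69, 215.64, 143.1], 'ee_rot': [-179.92, 0.0, 102.71], 'force': [0.33, 1.39, 0.98], 'torque': [-0.08, 0.0, -0.04], 'gripper_width': 60.18}
shift [ -2.5   4.  140.1] turn [-0.0013  0.0001  0.0002]
{'time_s': 7.9, 'qpos': [16.47, 34.0, 73.6, 0.0, 72.25, 3.78], 'ee_pos': [688.78, 215.68, 145.12], 'ee_rot': [179.85, -0.01, 102.69], 'force': [0.45, 0.49, 0.63], 'torque': [-0.12, 0.03, 0.02], 'gripper_width': 60.2}
```

View pics/s3c.png

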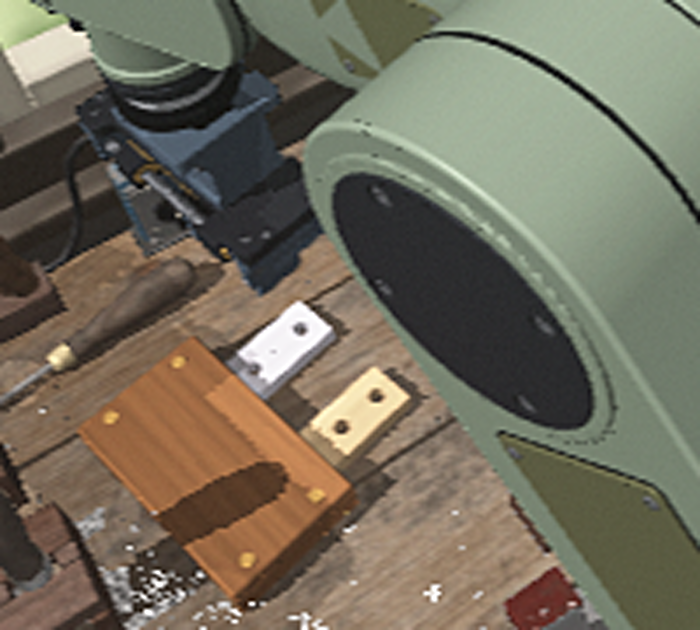

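Request:
servo_tool:
  plan:
    - [[-2, 2, 45, 0, 0, 0, 0.66], [-2, 2, 90, 0, 0, 0, 0.66], [-2, 2, 120, 0, 0, 0, 0.66], [-2, 2, 134, 0, 0, 0, 0.66], [-2, 2, 134, 0, 0, 0, 0.66], [-2, 2, 134, 0, 0, 0, 0.66], [-2, 2, 134, 0, 0, 0, 0.66]]

```text
time_s: 8.6
ee_pos: [692.2, 214.8, 12.6]
ee_rot: [179.7, -0.0, 102.7]
force: [0.2, 0.2, 1.7]
gripper_width: 60.3
```

Run:
```python
from h import *
st()
go(692,214,2.5,102.7)
```

```text
{'time_s': 8.6, 'qpos': [16.33, 40.34, 81.78, 0.01, 57.56, 3.61], 'ee_pos': [692.22, 214.77, 12.59], 'ee_rot': [179.69, -0.03, 102.71], 'force': [0.24, 0.18, 1.71], 'torque': [-0.02, 0.05, -0.04], 'gripper_width': 60.33}
shift [-0.7 -0.4 10.1] turn [ 0.0054 -0.0004  0.0002]
```

Request:
servo_tool:
  plan:
    - [[0, 0, 5, 0, 0, 0, 0.66], [0, 0, 9.5, 0, 0, 0, 0.66], [0, 0, 9.5, 0, 0, 0, 0.66], [0, 0, 9.5, 0, 0, 0, 0.35], [0, 0, 9.5, 0, 0, 0, 0.35], [0, 0, 9.5, 0, 0, 0, 0.35], [0, 0, 9.5, 0, 0, 0, 0.35], [0, 0, 9.5, 0, 0, 0, 0.35], [0, 0, 9.5, 0, 0, 0, 0.35]]
  squeeze: 25

```text
time_s: 9.5
ee_pos: [690.4, 214.3, 0.3]
ee_rot: [180.0, -0.0, 102.7]
force: [-0.5, -0.1, 5.0]
gripper_width: 39.8
```

Run:
```python
from h import *
st()
```

```text
{'time_s': 9.5, 'qpos': [16.33, 41.03, 82.4, 0.01, 56.55, 3.61], 'ee_pos': [690.36, 214.33, 0.31], 'ee_rot': [179.98, -0.01, 102.72], 'force': [-0.52, -0.08, 5.02], 'torque': [-0.12, 0.32, 0.04], 'gripper_width': 39.84}
```

Request:
servo_tool:
  plan:
    - [[-5, 0, -1, 0, 0, 0, 0.35], [-15, 0, -1.5, 0, 0, 0, 0.35], [-27, 0, -1.5, 0, 0, 0, 0.35], [-39, 0, -1.5, 0, 0, 0, 0.35], [-51, 0, -1.5, 0, 0, 0, 0.35], [-63, 0, -1.5, 0, 0, 0, 0.35], [-75, 0, -1.5, 0, 0, 0, 0.35], [-87, 0, -1.5, 0, 0, 0, 0.35], [-99, 0, -1.5, 0, 0, 0, 0.35], [-111, 0, -1.5, 0, 0, 0, 0.35], [-116, 0, -1.5, 0, 0, 0, 0.35], [-116, 0, -0.5, 0, 0, 0, 0.35], [-116, 0, -0.5, 0, 0, 0, 0.35], [-116, 0, -0.5, 0, 0, 0, 0.35]]

```text
time_s: 10.9
ee_pos: [715.7, 101.7, 0.5]
ee_rot: [180.0, -0.0, 102.7]
force: [-0.1, 1.1, -1.4]
gripper_width: 40.1
```

Run:
```python
from h import *
st()
f=grab_frame('scene');save('s4',f)
cv2.imwrite('pics/s4c.png',cv2.cvtColor(cv2.resize(f['color'][180:360,140:340],None,fx=3.5,fy=3.5,interpolation=2),4))
```

```text
{'time_s': 10.9, 'qpos': [7.17, 41.03, 82.36, 0.02, 56.6, -5.59], 'ee_pos': [715.74, 101.7, 0.52], 'ee_rot': [179.99, -0.02, 102.75], 'force': [-0.1, 1.09, -1.42], 'torque': [-0.15, 0.02, -0.05], 'gripper_width': 40.09}
```

View pics/s4c.png

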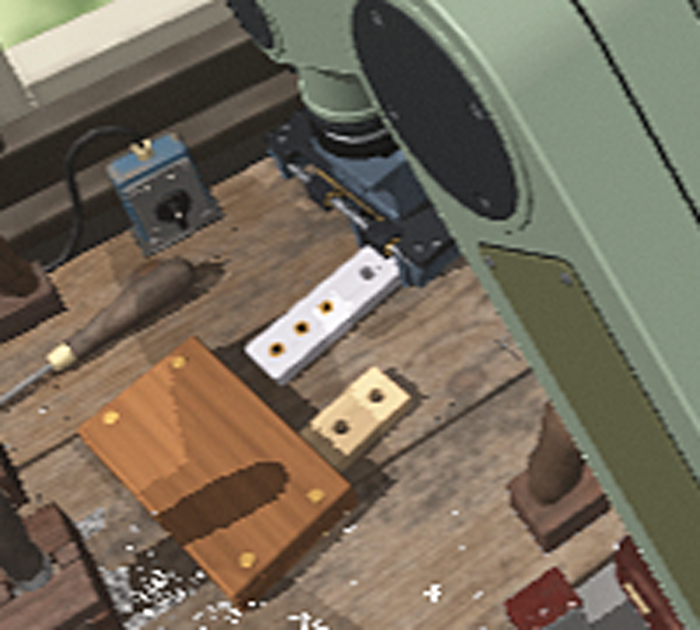

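Request:
servo_tool:
  plan:
    - [[0, 0, 0, 0, 0, 0, 0.66], [0, 0, 0, 0, 0, 0, 0.66], [0, 0, 0, 0, 0, 0, 0.66], [0, 0, 0, 0, 0, 0, 0.66], [0, 0, -2, 0, 0, 0, 0.66], [25, 0, -2, 0, 0, 0, 0.66], [50, 0, -2, 0, 0, 0, 0.66], [75, 0, -2, 0, 0, 0, 0.66], [90, 0, -2, 0, 0, 0, 0.66], [90, 0, -2, 0, 0, 0, 0.66], [90, 0, -2, 0, 0, 0, 0.66], [90, 0, -2, 0, 0, 0, 0.66]]

```text
time_s: 12.15
ee_pos: [696.3, 187.7, 2.5]
ee_rot: [180.0, 0.0, 102.7]
force: [0.5, 0.4, -0.3]
gripper_width: 59.9
```

Run:
```python
from h import *
import pickle
st()
for n in('scene','top'):
    f=grab_frame(n);save(n+'5',f);pickle.dump(f,open(n+'5.pkl','wb'))
    u0,v0,u1,v1=(140,180,340,360) if n=='scene' else (180,150,300,240)
    cv2.imwrite(f'pics/{n}5c.png',cv2.cvtColor(cv2.resize(f['color'][v0:v1,u0:u1],None,fx=3.5,fy=3.5,interpolation=2),4))
```

```text
{'time_s': 12.15, 'qpos': [14.19, 40.78, 82.56, -0.03, 56.65, 1.53], 'ee_pos': [696.28, 187.75, 2.48], 'ee_rot': [180.0, 0.02, 102.67], 'force': [0.46, 0.45, -0.29], 'torque': [-0.05, 0.06, 0.01], 'gripper_width': 59.91}
```

View pics/scene5c.png

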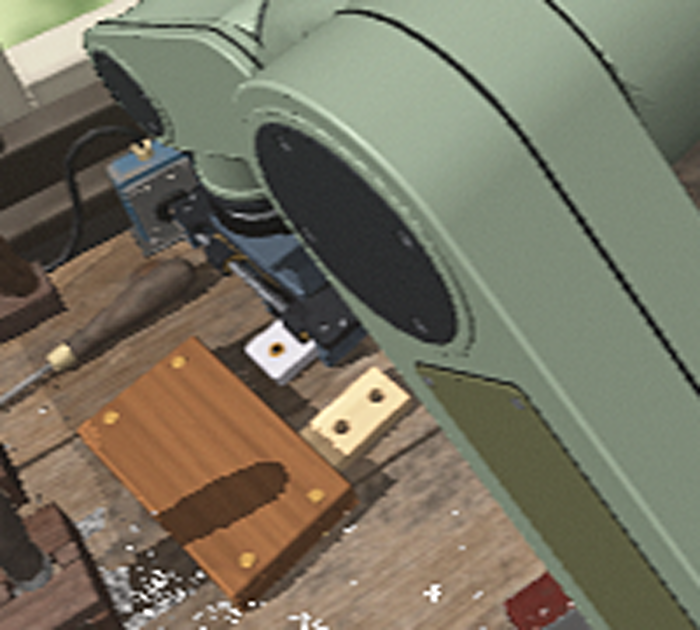

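View pics/top5c.png

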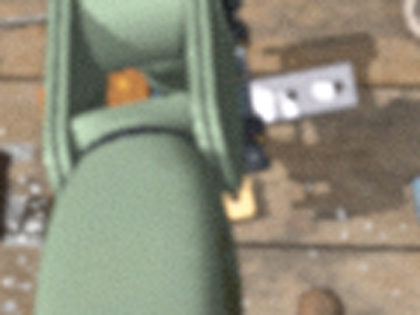

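Request:
servo_tool:
  plan:
    - [[0, 0, 2, 0, 0, 0, 0.66], [0, 0, 2, 0, 0, 0, 0.35], [0, 0, 2, 0, 0, 0, 0.35], [0, 0, 2, 0, 0, 0, 0.35], [0, 0, 2, 0, 0, 0, 0.35], [0, 0, 2, 0, 0, 0, 0.35], [0, 0, 2, 0, 0, 0, 0.35], [0, 0, -8, 0, 0, 0, 0.35], [0, 0, -28, 0, 0, 0, 0.35], [0, 0, -58, 0, 0, 0, 0.35], [0, 0, -98, 0, 0, 0, 0.35], [0, 0, -118, 0, 0, 0, 0.35], [0, 0, -118, 0, 0, 0, 0.35], [0, 0, -118, 0, 0, 0, 0.35]]
  squeeze: 50

```text
time_s: 13.65
ee_pos: [695.3, 188.9, 120.1]
ee_rot: [-179.9, -0.0, 102.7]
force: [-0.4, 0.0, -2.6]
gripper_width: 39.4
```

Run:
```python
from h import *
import pickle
st()
for n in('scene','top'):
    f=grab_frame(n);save(n+'6',f);pickle.dump(f,open(n+'6.pkl','wb'))
    u0,v0,u1,v1=(140,160,340,340) if n=='scene' else (180,130,300,220)
    cv2.imwrite(f'pics/{n}6c.png',cv2.cvtColor(cv2.resize(f['color'][v0:v1,u0:u1],None,fx=3.5,fy=3.5,interpolation=2),4))
W=pts(f)
hsv=cv2.cvtColor(f['color'],cv2.COLOR_RGB2HSV).astype(int)
m=(hsv[...,1]<50)&(hsv[...,2]>150)&(W[...,2]>60)&(W[...,2]<180)&(W[...,0]>650)&(W[...,0]<800)&(W[...,1]<180)&(W[...,1]>0)
P=W[m];print(len(P),P.min(0),P.max(0))
A=np.c_[P[:,:2],np.ones(len(P))];c=np.linalg.lstsq(A,P[:,2],rcond=None)[0];print(c,np.std(A@c-P[:,2]),P.mean(0), 'z at',[c@[x,y,1] for x,y in((697,187),(722,80))])
```

```text
{'time_s': 13.65, 'qpos': [14.28, 34.94, 75.56, 0.01, 69.55, 1.55], 'ee_pos': [695.31, 188.89, 120.07], 'ee_rot': [-179.95, -0.01, 102.72], 'force': [-0.37, 0.05, -2.63], 'torque': [-0.06, 0.08, -0.0], 'gripper_width': 39.39}
463 [6.82586709e+02 1.75517409e-01 6.67381084e+01] [799.75631067 171.25111146 137.14918548]
[-3.17918963e-01  1.61267334e-01  3.36031015e+02] 8.625545515290916 [719.10115872 103.57552122 124.11846787] z at [np.float64(144.5984885833733), np.float64(119.39490980992258)]
```

View pics/top6c.png

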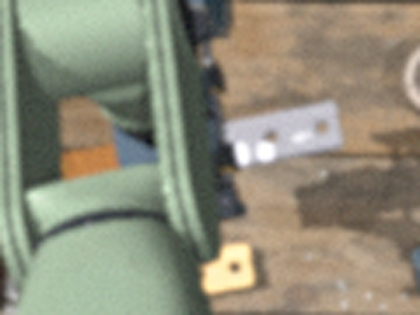

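Run:
```python
from h import *
import pickle
for n in('top','scene'):
    f=pickle.load(open(n+'6.pkl','rb'));W=pts(f)
    tcp=np.array([695.3,188.9]);d=np.array([np.cos(np.radians(-77.3)),np.sin(np.radians(-77.3))]);e=np.array([-d[1],d[0]])
    s=(W[...,:2]-tcp)@d;l=(W[...,:2]-tcp)@e;Z=W[...,2]
    m=(s>30)&(s<130)&(abs(l)<25)&(Z>80)&(Z<160)
    P=np.c_[s[m],l[m],Z[m]]
    if len(P)<20: print(n,len(P));continue
    A=np.c_[P[:,:2],np.ones(len(P))];c=np.linalg.lstsq(A,P[:,2],rcond=None)[0];r=A@c-P[:,2];k=abs(r)<4;c=np.linalg.lstsq(A[k],P[k,2],rcond=None)[0]
    print(n,len(P),c,np.std((A@c-P[:,2])[k]),P.min(0),P.max(0))
```

```text
top 390 [9.43522665e-04 4.44446380e-03 1.30656382e+02] 1.8305203611733243 [ 30.41993304 -21.54206076 115.66717739] [120.4793775   22.37690509 137.14918548]
scene 0
```

Run:
```python
from h import *
go(408.5,-273.4,235,162.9)
```

```text
shift [-387.7 -381.3 -115.2] turn [-0.0038 -0.0023 -1.0503]
```

Request:
servo_tool:
  plan:
    - [[0, 0, -30, 0, 0, 0, 0.35], [0, 0, -70, 0, 0, 0, 0.35], [-10, -10, -105, 0, 0, 0, 0.35], [-34, -34, -115, 0, 0, -0.06, 0.35], [-60, -59, -115, 0, 0, -0.13, 0.35], [-87, -86, -115, 0, 0, -0.21, 0.35], [-114, -112, -115, 0, 0, -0.29, 0.35], [-142, -140, -115, 0, 0, -0.37, 0.35], [-170, -167, -115, 0, 0, -0.45, 0.35], [-198, -195, -115, 0, 0, -0.53, 0.35], [-226, -222, -115, 0, 0, -0.61, 0.35], [-254, -250, -115, 0, 0, -0.69, 0.35], [-282, -277, -115, 0, 0, -0.77, 0.35], [-310, -305, -115, 0, 0, -0.85, 0.35], [-335, -329, -115, 0, 0, -0.92, 0.35], [-357, -351, -115, 0, 0, -0.98, 0.35], [-375, -369, -115, 0, 0, -1.02, 0.35], [-388, -381, -115, 0, 0, -1.05, 0.35], [-388, -381, -115, 0, 0, -1.05, 0.35], [-388, -381, -115, 0, 0, -1.05, 0.35]]

```text
time_s: 15.75
ee_pos: [409.3, -273.0, 234.2]
ee_rot: [179.9, -0.1, 162.8]
force: [0.4, 1.7, -2.4]
gripper_width: 39.8
```

Run:
```python
from h import *
import pickle
st()
go(405,-272.3,70,162.9)
for n in('scene','top'):
    f=grab_frame(n);save(n+'7',f);pickle.dump(f,open(n+'7.pkl','wb'))
    u0,v0,u1,v1=(330,100,530,280) if n=='scene' else (330,140,480,300)
    cv2.imwrite(f'pics/{n}7c.png',cv2.cvtColor(cv2.resize(f['color'][v0:v1,u0:u1],None,fx=3.5,fy=3.5,interpolation=2),4))
```

```text
{'time_s': 15.75, 'qpos': [-35.07, 10.13, 97.91, 0.04, 72.13, -107.88], 'ee_pos': [409.25, -272.97, 234.17], 'ee_rot': [179.91, -0.14, 162.79], 'force': [0.45, 1.7, -2.38], 'torque': [0.0, 0.06, -0.04], 'gripper_width': 39.77}
shift [  3.8  -0.9 164.2] turn [ 0.0016 -0.0025 -0.0018]
```

View pics/scene7c.png

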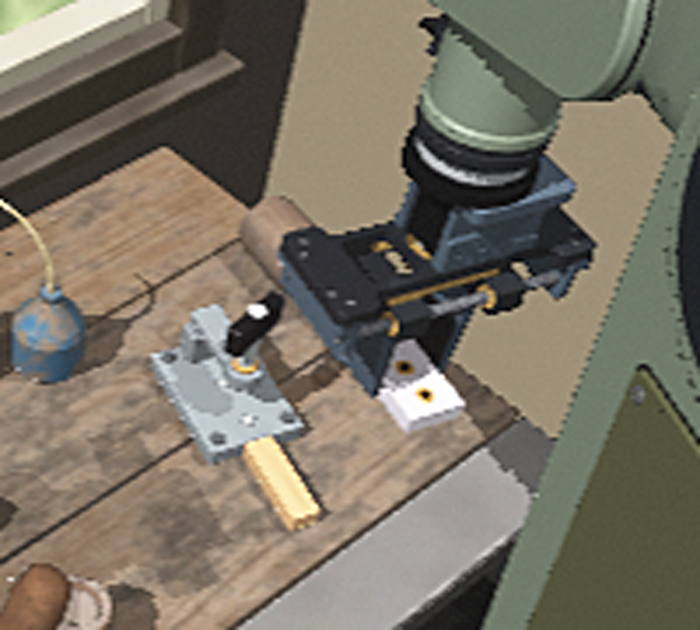

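View pics/top7c.png

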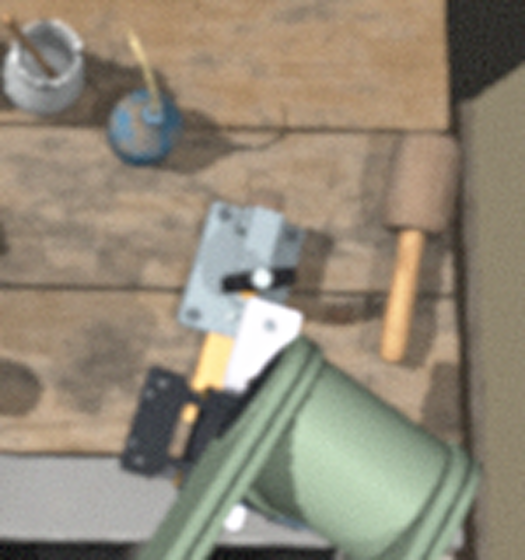

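Run:
```python
from h import *
import pickle
def blob(f,x0,x1,y0,y1,fn,k=8):
    im=cv2.resize(f['color'][y0:y1,x0:x1],None,fx=k,fy=k,interpolation=2)
    hsv=cv2.cvtColor(im,cv2.COLOR_RGB2HSV).astype(int);m=fn(hsv,im.astype(int)).astype(np.uint8)
    n,l,s,c=cv2.connectedComponentsWithStats(m)
    return [(s[i,4]/k/k,x0+(c[i,0]+.5)/k-.5,y0+(c[i,1]+.5)/k-.5) for i in range(1,n) if s[i,4]>k*k*1.5]
J=np.array([559,-319.7]);d=np.array([np.cos(np.radians(-17.1)),np.sin(np.radians(-17.1))]);e=np.array([-d[1],d[0]])
def loc(p,o=J): return ((p[:2]-o)@d).round(1),((p[:2]-o)@e).round(1)
s=pickle.load(open('scene7.pkl','rb'));t=pickle.load(open('top7.pkl','rb'));s0=pickle.load(open('scene0.pkl','rb'));t0=pickle.load(open('top0.pkl','rb'))
print('pin scene');
for b in blob(s,394,409,213,227,lambda h,i:h[...,2]>225): print(b,loc(ray(s,*b[1:],25)))
print('pin top')
for b in blob(t0,388,402,222,236,lambda h,i:h[...,2]>215): print(b,loc(ray(t0,*b[1:],25)))
print('screws (dark) scene')
for f,r in((s,(370,420,190,235)),(t0,(378,420,195,245))):
  for b in blob(f,*r,lambda h,i:(h[...,2]<115)): print(b,loc(ray(f,*b[1:],20)))
T=np.array([409.3,-273.0])
print('bushes scene')
for b in blob(s,436,462,195,224,lambda h,i:(h[...,1]>90)|(h[...,2]<90)): print(b,loc(ray(s,*b[1:],247.7),T))
print('hole top')
for b in blob(t,398,416,225,243,lambda h,i:h[...,2]<200): print(b,loc(ray(t,*b[1:],247.7),T))
```

```text
pin scene
(np.float64(3.4375), np.float64(400.32954545454544), np.float64(219.29204545454544)) (np.float64(-21.8), np.float64(0.8))
(np.float64(10.703125), np.float64(404.8707116788321), np.float64(225.72016423357664)) (np.float64(-48.5), np.float64(-0.4))
pin top
(np.float64(86.421875), np.float64(393.5715625564997), np.float64(230.52905216054964)) (np.float64(-26.4), np.float64(6.4))
(np.float64(4.25), np.float64(391.2977941176471), np.float64(235.0)) (np.float64(-42.7), np.float64(9.3))
screws (dark) scene
(np.float64(332.453125), np.float64(407.1729890257085), np.float64(204.8329446115524)) (np.float64(26.5), np.float64(-49.7))
(np.float64(7.984375), np.float64(417.777030332681), np.float64(190.58255870841487)) (np.float64(69.7), np.float64(-112.0))
(np.float64(25.1875), np.float64(386.9365694789082), np.float64(200.0448976426799)) (np.float64(66.5), np.float64(1.2))
(np.float64(5.9375), np.float64(378.3746710526316), np.float64(201.79243421052632)) (np.float64(69.1), np.float64(30.2))
(np.float64(1.875), np.float64(371.9458333333333), np.float64(202.79895833333333)) (np.float64(
[... 2414 characters left out ...]
5), np.float64(204.6128355704698)) (np.float64(-9.1), np.float64(-1.1))
(np.float64(2.4375), np.float64(460.5192307692308), np.float64(204.66666666666666)) (np.float64(-21.5), np.float64(-34.9))
(np.float64(14.078125), np.float64(450.95733906770255), np.float64(212.3879716981132)) (np.float64(-34.3), np.float64(-0.9))
hole top
(np.float64(28.46875), np.float64(411.32135016465423), np.float64(226.0159165751921)) (np.float64(125.6), np.float64(-5.6))
(np.float64(3.03125), np.float64(398.1243556701031), np.float64(226.43170103092783)) (np.float64(113.3), np.float64(27.8))
(np.float64(40.796875), np.float64(412.23776809651474), np.float64(239.7161288778246)) (np.float64(90.9), np.float64(-18.2))
```

Run:
```python
from h import *
import pickle
d=np.array([np.cos(np.radians(-17.1)),np.sin(np.radians(-17.1))]);e=np.array([-d[1],d[0]])
t=pickle.load(open('top7.pkl','rb'));T=np.array([409.3,-273.0])
x0,x1,y0,y1=392,420,220,250;k=16
im=cv2.resize(t['color'][y0:y1,x0:x1],None,fx=k,fy=k,interpolation=2)
cv2.imwrite('pics/hole7.png',cv2.cvtColor(im,4))
for u,v in((406.5,232.7),(407,233)):
    p=ray(t,u,v,247.7)[:2]-T;print(p@d,p@e)
t=pickle.load(open('top6.pkl','rb'));T=np.array([695.3,188.9]);a=np.radians(-77.3)
x0,x1,y0,y1=242,284,155,182
im=cv2.resize(t['color'][y0:y1,x0:x1],None,fx=k,fy=k,interpolation=2)
cv2.imwrite('pics/hole6.png',cv2.cvtColor(im,4))
```

```text
104.1560380795158 1.65142883716504
103.80178884404009 0.14972900940531264
```

View pics/hole7.png

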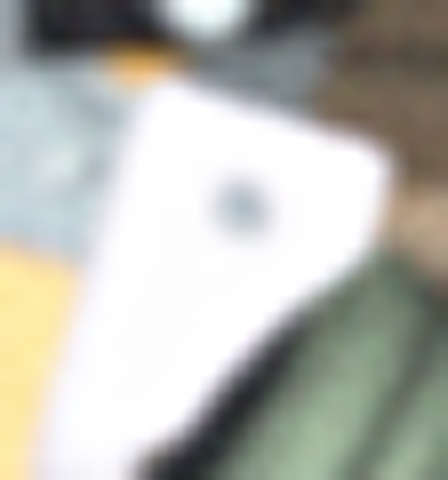

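View pics/hole6.png

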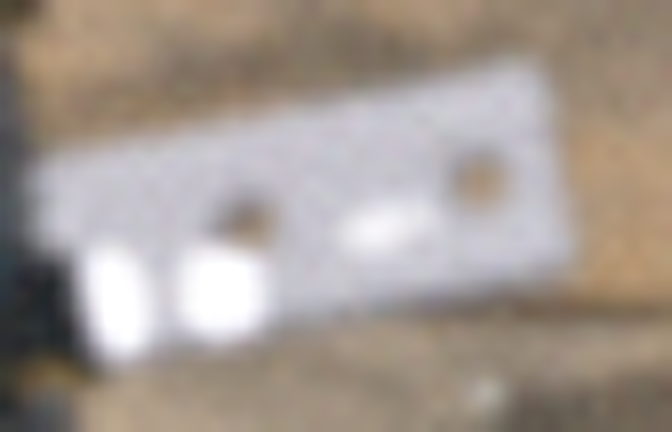

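Run:
```python
from h import *
import pickle
t=pickle.load(open('top6.pkl','rb'));T=np.array([695.3,188.9]);a=np.radians(-77.28);d=np.array([np.cos(a),np.sin(a)]);e=np.array([-d[1],d[0]])
for u,v in((271.4,165.9),(257.1,168.4)):
  for z in(133.5,126):
    p=ray(t,u,v,z)[:2];print(p,(p-T)@d,(p-T)@e)
# pin / jig in top7 corners check
go(405,-272.3,70,162.9)
st()
```

```text
[716.73283005  86.39374159] 104.70974802478034 -1.6636964414504276
[718.66183091  87.47172888] 104.08295734213156 0.4553208684545035
[707.98099463 130.09516997] 60.153813391304745 -0.5782680456446495
[709.85439624 131.45078664] 59.24396476682135 1.5476448468631858
shift [  4.5  -1.3 164.7] turn [ 0.0011 -0.0014  0.0001]
{'time_s': 15.85, 'qpos': [-34.99, 10.1, 97.87, 0.03, 72.13, -107.9], 'ee_pos': [409.86, -272.59, 234.68], 'ee_rot': [179.94, -0.08, 162.9], 'force': [0.74, 0.82, -2.41], 'torque': [0.04, 0.05, -0.06], 'gripper_width': 39.52}
```

Request:
servo_tool:
  plan:
    - [[3.5, -1, 40, 0, 0, 0, 0.35], [3.5, -1, 85, 0, 0, 0, 0.35], [3.5, -1, 130, 0, 0, 0, 0.35], [3.5, -1, 165, 0, 0, 0, 0.35], [3.5, -1, 175, 0, 0, 0, 0.35], [3.5, -1, 175, 0, 0, 0, 0.35], [3.5, -1, 175, 0, 0, 0, 0.35], [3.5, -1, 175, 0, 0, 0, 0.35]]

```text
time_s: 16.65
ee_pos: [407.7, -274.2, 62.4]
ee_rot: [-179.9, 0.2, 162.9]
force: [-0.5, 0.5, -1.8]
gripper_width: 39.5
```

Run:
```python
from h import *
st()
import pickle
for n in('scene','top'):
    f=grab_frame(n);save(n+'8',f);pickle.dump(f,open(n+'8.pkl','wb'))
    u0,v0,u1,v1=(350,140,510,270) if n=='scene' else (360,180,480,280)
    cv2.imwrite(f'pics/{n}8c.png',cv2.cvtColor(cv2.resize(f['color'][v0:v1,u0:u1],None,fx=5,fy=5,interpolation=2),4))
st()
go(406.5,-272.8,31,162.9)
```

```text
{'time_s': 16.65, 'qpos': [-35.27, 19.62, 112.77, 0.01, 47.36, -108.18], 'ee_pos': [407.66, -274.22, 62.35], 'ee_rot': [-179.93, 0.24, 162.9], 'force': [-0.46, 0.54, -1.81], 'torque': [-0.02, 0.1, -0.04], 'gripper_width': 39.48}
{'time_s': 16.75, 'qpos': [-35.29, 19.63, 112.82, 0.01, 47.35, -108.18], 'ee_pos': [407.15, -274.01, 62.0], 'ee_rot': [-179.95, 0.19, 162.88], 'force': [-0.03, -0.27, -1.83], 'torque': [0.01, 0.14, -0.03], 'gripper_width': 39.68}
shift [ 1.1  1.  31. ] turn [-0.001   0.0033 -0.0003]
```

View pics/scene8c.png

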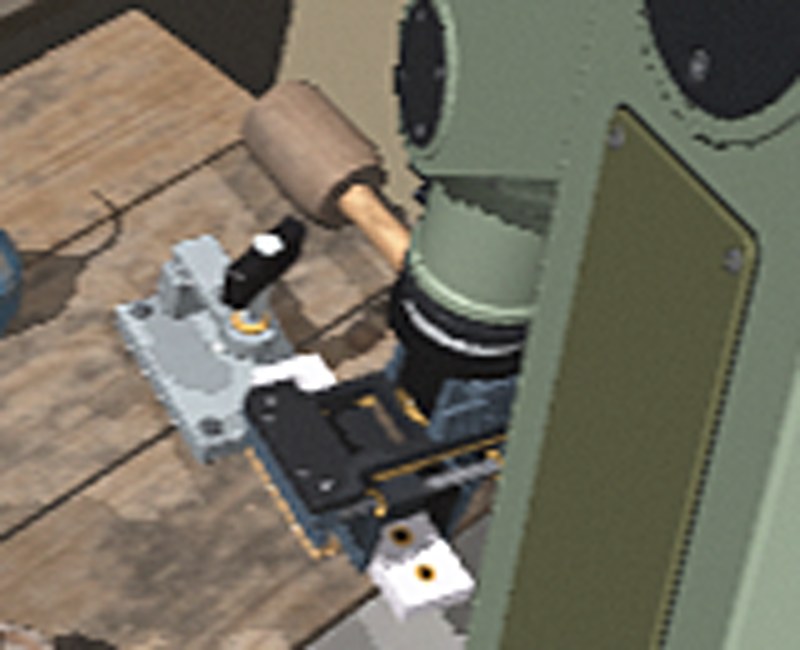

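View pics/top8c.png

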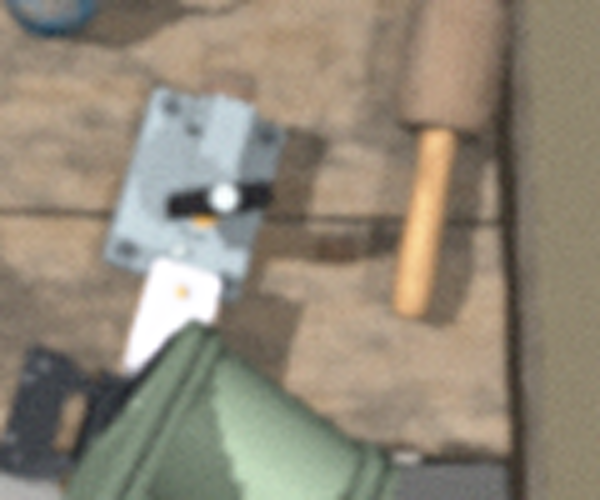

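Template is lined up in front of the jig (head at top crop (185,285), near pin at (180,248) just ahead). Now down, then check.

Request:
servo_tool:
  plan:
    - [[1, 1, 15, 0, 0.003, 0, 0.35], [1, 1, 31, 0, 0.003, 0, 0.35], [1, 1, 31, 0, 0.003, 0, 0.35], [1, 1, 31, 0, 0.003, 0, 0.35], [1, 1, 31, 0, 0.003, 0, 0.35]]

```text
time_s: 17.25
ee_pos: [406.2, -272.7, 30.5]
ee_rot: [-180.0, -0.0, 162.9]
force: [-0.5, -0.1, -2.0]
gripper_width: 39.9
```

Run:
```python
from h import *
st()
go(481,-295.7,30.5,162.9)
```

```text
{'time_s': 17.25, 'qpos': [-35.19, 22.18, 114.83, -0.07, 43.03, -108.01], 'ee_pos': [406.18, -272.68, 30.47], 'ee_rot': [-179.97, -0.05, 162.87], 'force': [-0.47, -0.09, -1.96], 'torque': [0.06, 0.08, 0.0], 'gripper_width': 39.88}
shift [-78.3   0.   -0.1] turn [-0.0006 -0.0009 -0.0005]
```

Request:
servo_tool:
  plan:
    - [[-8, 0, 0, 0, 0, 0, 0.35], [-18, 0, 0, 0, 0, 0, 0.35], [-28, 0, 0, 0, 0, 0, 0.35], [-38, 0, 0, 0, 0, 0, 0.35], [-48, 0, 0, 0, 0, 0, 0.35], [-58, 0, 0, 0, 0, 0, 0.35], [-68, 0, 0, 0, 0, 0, 0.35], [-75, 0, 0, 0, 0, 0, 0.35], [-78.3, 0, 0, 0, 0, 0, 0.35], [-78.3, 0, 0, 0, 0, 0, 0.35], [-78.3, 0, 0, 0, 0, 0, 0.35], [-78.3, 0, 0, 0, 0, 0, 0.35]]

```text
time_s: 18.45
ee_pos: [479.7, -295.0, 29.1]
ee_rot: [180.0, -0.2, 162.9]
force: [0.2, -1.3, -1.6]
gripper_width: 39.6
```

Run:
```python
from h import *
st()
import pickle
for n in('scene','top'):
    f=grab_frame(n);save(n+'9',f);pickle.dump(f,open(n+'9.pkl','wb'))
    u0,v0,u1,v1=(350,140,510,270) if n=='scene' else (360,180,480,280)
    cv2.imwrite(f'pics/{n}9c.png',cv2.cvtColor(cv2.resize(f['color'][v0:v1,u0:u1],None,fx=5,fy=5,interpolation=2),4))
go(481,-295.7,30.5,162.9)
```

```text
{'time_s': 18.45, 'qpos': [-32.73, 27.55, 104.93, -0.06, 47.73, -105.56], 'ee_pos': [479.74, -294.96, 29.11], 'ee_rot': [179.99, -0.21, 162.87], 'force': [0.23, -1.33, -1.56], 'torque': [0.1, 0.07, -0.01], 'gripper_width': 39.63}
shift [-1.2 -0.3 -1.3] turn [ 0.0002 -0.0033 -0.0005]
```

View pics/scene9c.png

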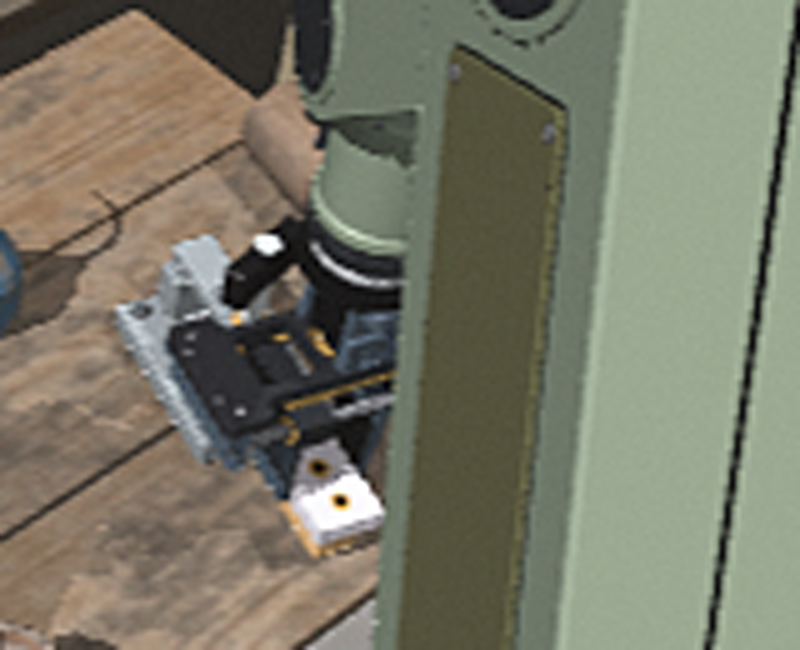

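View pics/top9c.png

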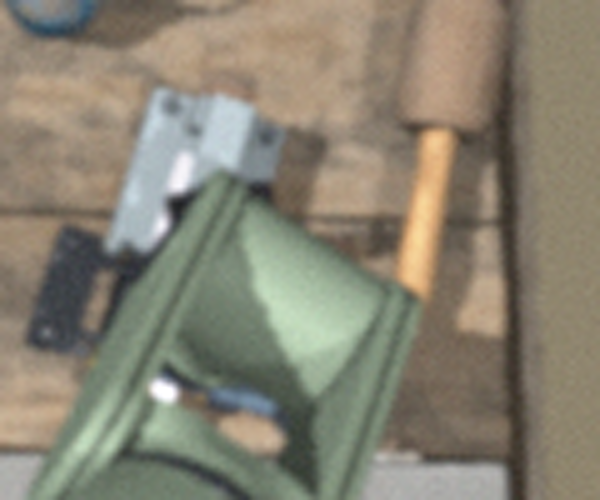

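Run:
```python
from h import *
import pickle
s=pickle.load(open('scene9.pkl','rb'));J=np.array([559.4,-319.8]);a=np.radians(-17.1);d=np.array([np.cos(a),np.sin(a)]);e=np.array([-d[1],d[0]])
for u,v in((418-.1,240-.1),(350+318/5-.1,140+467/5-.1)):
    p=ray(s,u,v,43)[:2]-J;print(p@d,p@e)
st();go(481,-295.7,20.5,162.9)
```

```text
-118.26573034775996 -1.3516502182421841
-93.38330116791047 -1.075267108786622
{'time_s': 18.55, 'qpos': [-32.73, 27.55, 104.91, -0.06, 47.72, -105.56], 'ee_pos': [479.92, -295.04, 29.22], 'ee_rot': [179.99, -0.19, 162.87], 'force': [0.9, 0.34, -1.96], 'torque': [0.01, 0.09, -0.02], 'gripper_width': 40.02}
shift [-1.3 -0.3  8.7] turn [ 0.0002 -0.0033 -0.0005]
```

Request:
servo_tool:
  plan:
    - [[-1.2, 0, 0, 0, -0.003, 0, 0.35], [-1.2, 0, 2, 0, -0.003, 0, 0.35], [-1.2, 0, 4, 0, -0.003, 0, 0.35], [-1.2, 0, 6, 0, -0.003, 0, 0.35], [-1.2, 0, 6, 0, -0.003, 0, 0.35], [-1.2, 0, 6, 0, -0.003, 0, 0.35]]

```text
time_s: 19.15
ee_pos: [481.3, -295.5, 23.0]
ee_rot: [180.0, -0.0, 162.9]
force: [1.3, -1.1, -1.3]
gripper_width: 39.7
```

Run:
```python
from h import *
st();go(481,-295.7,20.5,162.9)
```

```text
{'time_s': 19.15, 'qpos': [-32.71, 28.04, 105.19, 0.01, 46.79, -105.6], 'ee_pos': [481.34, -295.48, 23.03], 'ee_rot': [179.99, -0.02, 162.88], 'force': [1.26, -1.1, -1.31], 'torque': [0.07, 0.08, -0.02], 'gripper_width': 39.67}
shift [ 0.3 -0.3  2.5] turn [ 0.0002 -0.0003 -0.0003]
```

Request:
servo_tool:
  plan:
    - [[0, 0, 1, 0, 0, 0, 0.35], [0, 0, 2, 0, 0, 0, 0.35], [0, 0, 2.7, 0, 0, 0, 0.35], [0, 0, 2.7, 0, 0, 0, 0.35], [0, 0, 2.7, 0, 0, 0, 0.35]]

```text
time_s: 19.65
ee_pos: [481.4, -295.5, 20.5]
ee_rot: [180.0, 0.0, 162.9]
force: [-0.2, -0.4, -2.4]
gripper_width: 39.8
```

Run:
```python
from h import *
st()
f=grab_frame('scene');save('s10',f)
cv2.imwrite('pics/s10c.png',cv2.cvtColor(cv2.resize(f['color'][180:270,360:450],None,fx=6,fy=6,interpolation=2),4))
W=pts(f);m=(f['color'].min(-1)>170);m[:,:400]=0;m[:228]=0;m[255:]=0;m[:,430:]=0
print(m.sum(),np.nanmedian(W[m][:,2]))
```

```text
{'time_s': 19.65, 'qpos': [-32.71, 28.23, 105.32, 0.01, 46.45, -105.6], 'ee_pos': [481.43, -295.52, 20.49], 'ee_rot': [180.0, 0.0, 162.88], 'force': [-0.16, -0.41, -2.41], 'torque': [0.07, 0.08, 0.01], 'gripper_width': 39.76}
136 33.934329208440175
```

View pics/s10c.png

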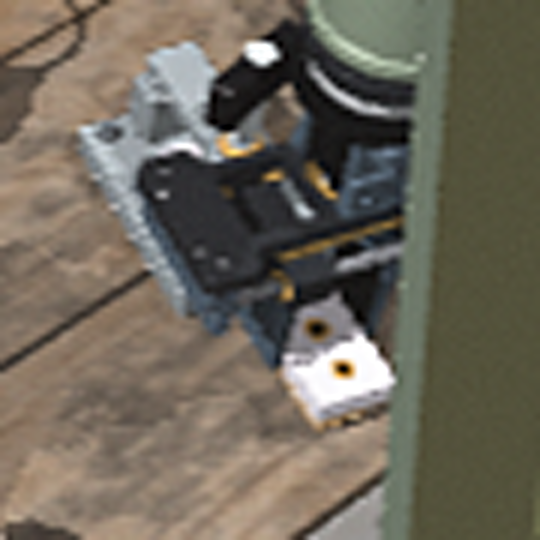

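Request:
servo_tool:
  plan:
    - [[0, 0, 0.7, 0, 0, 0, 0.35], [0, 0, 0.7, 0, 0, 0, 0.35], [0, 0, 0.5, 0, 0, 0, 0.66], [0, 0, 0.5, 0, 0, 0, 0.66], [0, 0, 0.5, 0, 0, 0, 0.66], [0, 0, 0.5, 0, 0, 0, 0.66], [0, 0, -20, 0, 0, 0, 0.66], [0, 0, -60, 0, 0, 0, 0.66], [20, 0, -100, 0, 0, 0, 0.66], [50, 0, -140, 0, 0, 0, 0.66], [50, 0, -180, 0, 0, 0, 0.66], [50, 0, -220, 0, 0, 0, 0.66], [50, 0, -230, 0, 0, 0, 0.66]]

```text
time_s: 21.0
ee_pos: [435.2, -282.0, 255.5]
ee_rot: [-179.8, 0.5, 162.9]
force: [1.3, -1.1, -0.0]
gripper_width: 60.2
```

Run:
```python
from h import *
import pickle
st();go(559.4,-319.8,250,98.4)
for n in('scene','top'):
    f=grab_frame(n);save(n+'11',f);pickle.dump(f,open(n+'11.pkl','wb'))
    u0,v0,u1,v1=(360,160,450,260) if n=='scene' else (360,180,460,280)
    cv2.imwrite(f'pics/{n}11c.png',cv2.cvtColor(cv2.resize(f['color'][v0:v1,u0:u1],None,fx=6,fy=6,interpolation=2),4))
    W=pts(f)
    J=np.array([559.4,-319.8]);a=np.radians(-17.1);d=np.array([np.cos(a),np.sin(a)]);e=np.array([-d[1],d[0]])
    x=(W[...,:2]-J)@d;y=(W[...,:2]-J)@e;Z=W[...,2]
    m=(x>-138)&(x<-25)&(abs(y)<26)&(Z>26)&(Z<48)
    P=np.c_[x[m],y[m],Z[m]];k=np.abs(P[:,1])<16
    if k.sum()>10:
        A=np.c_[P[k,:2],np.ones(k.sum())];c=np.linalg.lstsq(A,P[k,2],rcond=None)[0];print(n,k.sum(),c,np.std(A@c-P[k,2]),P.min(0),P.max(0))
```

```text
{'time_s': 21.0, 'qpos': [-34.22, 11.5, 93.04, 0.0, 74.91, -107.09], 'ee_pos': [435.24, -282.02, 255.47], 'ee_rot': [-179.84, 0.52, 162.87], 'force': [1.26, -1.06, -0.03], 'torque': [-0.02, 0.04, 0.03], 'gripper_width': 60.19}
shift [-129.7    0.5    6.6] turn [0.0027 0.0096 1.1252]
scene 337 [ 1.51759429e-02 -6.77958470e-03  3.51800401e+01] 1.9015020886632756 [-133.25989932  -22.63207341   26.00667271] [-25.36792937  20.24451921  38.85599063]
top 79 [-2.09641852e-02  1.42756253e-03  3.20614115e+01] 2.3416664480465244 [-105.5121129   -19.99807523   26.45310436] [-25.34294642  20.6528078   38.07819269]
```

View pics/scene11c.png

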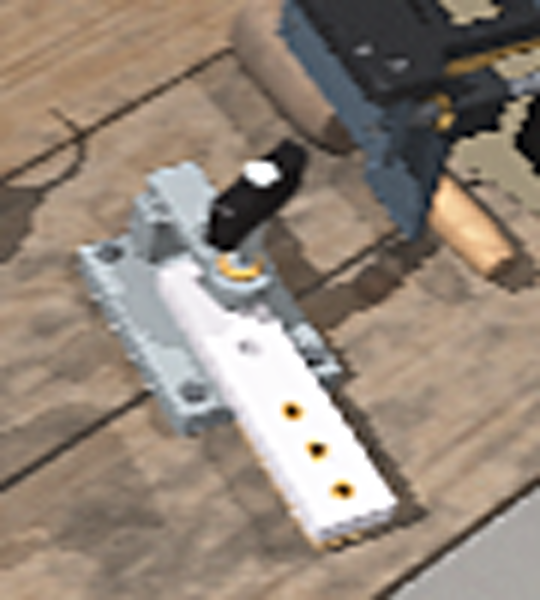

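View pics/top11c.png

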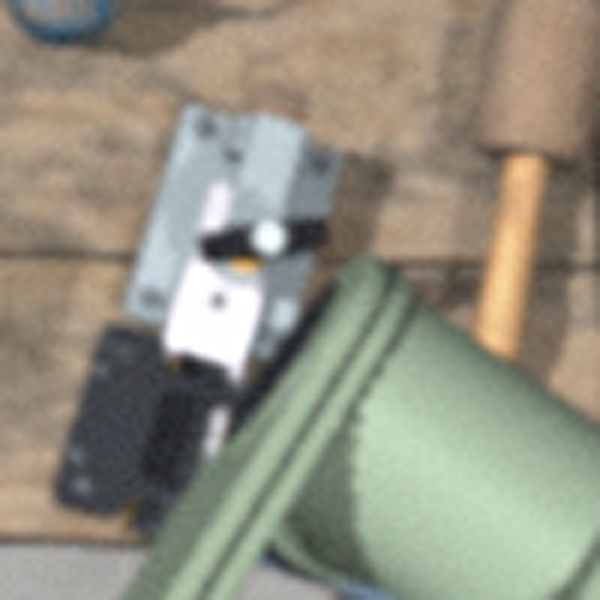

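Template lies flat on the jig, with the pin filling the near hole (scene crop (250,347)). Now to the knob.

Request:
servo_tool:
  plan:
    - [[-15, 0, 0, 0, 0, 0.13, 0.5], [-31, 0, 0, 0, 0, 0.26, 0.5], [-46, 0, 0, 0, 0, 0.39, 0.5], [-62, 0, 0, 0, 0, 0.52, 0.5], [-77, 0, 0, 0, 0, 0.65, 0.5], [-92, 0, 0, 0, 0, 0.78, 0.5], [-108, 0, 0, 0, 0, 0.91, 0.5], [-123, 0, 0, 0, 0, 1.04, 0.5], [-130, 0, 5, 0, 0, 1.125, 0.5], [-130, 0, 40, 0, 0, 1.125, 0.5], [-130, 0, 75, 0, 0, 1.125, 0.5], [-130, 0, 85, 0, 0, 1.125, 0.5], [-130, 0, 85, 0, 0, 1.125, 0.5], [-130, 0, 85, 0, 0, 1.125, 0.5], [-130, 0, 85, 0, 0, 1.125, 0.5]]

```text
time_s: 22.6
ee_pos: [558.8, -319.6, 167.2]
ee_rot: [179.9, 0.1, 98.4]
force: [0.3, -0.4, 0.1]
gripper_width: 45.8
```

Run:
```python
from h import *
st();go(559.4,-319.8,104,98.4)
```

```text
{'time_s': 22.6, 'qpos': [-30.8, 26.11, 84.27, 0.01, 69.44, -39.22], 'ee_pos': [558.79, -319.62, 167.25], 'ee_rot': [179.85, 0.11, 98.42], 'force': [0.27, -0.42, 0.13], 'torque': [-0.08, 0.0, -0.04], 'gripper_width': 45.84}
shift [-0.1  0.4 63.2] turn [0.0026 0.002  0.0004]
```

Request:
servo_tool:
  plan:
    - [[0, 0.4, 35, 0, 0, 0, 0.5], [0, 0.4, 63, 0, 0, 0, 0.5], [0, 0.4, 63, 0, 0, 0, 0.5], [0, 0.4, 63, 0, 0, 0, 0.5], [0, 0.4, 63, 0, 0, 0, 0.1], [0, 0.4, 63, 0, 0, 0, 0.1], [0, 0.4, 63, 0, 0, 0, 0.1], [0, 0.4, 63, 0, 0, 0, 0.1], [0, 0.4, 63, 0, 0, 0, 0.1], [0, 0.4, 63, 0, 0, 0, 0.1]]
  squeeze: 20

```text
time_s: 23.6
ee_pos: [559.5, -319.2, 103.3]
ee_rot: [179.8, 0.1, 98.4]
force: [3.0, 1.2, 3.4]
gripper_width: 15.9
```

Run:
```python
from h import *
st()
```

```text
{'time_s': 23.6, 'qpos': [-30.75, 29.03, 89.1, 0.06, 61.72, -39.2], 'ee_pos': [559.45, -319.16, 103.33], 'ee_rot': [179.84, 0.06, 98.42], 'force': [2.95, 1.22, 3.35], 'torque': [0.06, -0.58, 0.06], 'gripper_width': 15.94}
```

Request:
servo_tool:
  plan:
    - [[0, 0, 1.2, 0, 0, 0.12, 0.1], [0, 0, 2.4, 0, 0, 0.24, 0.1], [0, 0, 3.6, 0, 0, 0.36, 0.1], [0, 0, 4.8, 0, 0, 0.48, 0.1], [0, 0, 6, 0, 0, 0.6, 0.1], [0, 0, 7.2, 0, 0, 0.72, 0.1], [0, 0, 8.4, 0, 0, 0.84, 0.1], [0, 0, 9.6, 0, 0, 0.96, 0.1], [0, 0, 10.8, 0, 0, 1.08, 0.1], [0, 0, 12, 0, 0, 1.2, 0.1], [0, 0, 13.2, 0, 0, 1.32, 0.1], [0, 0, 14, 0, 0, 1.4, 0.1], [0, 0, 14, 0, 0, 1.4, 0.1], [0, 0, 14, 0, 0, 1.4, 0.1]]

```text
time_s: 25.0
ee_pos: [559.9, -319.4, 89.4]
ee_rot: [179.9, -0.2, 18.3]
force: [6.1, 0.7, 3.3]
gripper_width: 16.0
```

Run:
```python
from h import *
st()
```

```text
{'time_s': 25.0, 'qpos': [-30.76, 29.76, 90.02, 0.07, 59.99, 40.93], 'ee_pos': [559.92, -319.4, 89.37], 'ee_rot': [179.87, -0.19, 18.28], 'force': [6.14, 0.7, 3.33], 'torque': [0.05, -0.9, -0.11], 'gripper_width': 16.01}
```

Request:
servo_tool:
  plan:
    - [[0, 0, 0.8, 0, 0, 0.08, 0.1], [0, 0, 1.6, 0, 0, 0.16, 0.1], [0, 0, 2.4, 0, 0, 0.24, 0.1], [0, 0, 3.3, 0, 0, 0.33, 0.1], [0, 0, 3.3, 0, 0, 0.33, 0.1], [0, 0, 3.3, 0, 0, 0.33, 0.1], [0, 0, 3.3, 0, 0, 0.33, 0.1]]

```text
time_s: 25.7
ee_pos: [560.0, -319.6, 86.8]
ee_rot: [179.9, -0.2, -0.5]
force: [5.0, 0.8, 6.6]
gripper_width: 15.6
```

Run:
```python
from h import *
st()
```

```text
{'time_s': 25.7, 'qpos': [-30.75, 29.9, 90.2, 0.03, 59.64, 59.75], 'ee_pos': [560.01, -319.58, 86.79], 'ee_rot': [179.89, -0.24, -0.51], 'force': [5.01, 0.77, 6.59], 'torque': [0.16, -0.65, 0.43], 'gripper_width': 15.62}
```

Request:
servo_tool:
  plan:
    - [[0, 0, 0, 0, 0, 0, 0.5], [0, 0, 0, 0, 0, 0, 0.5], [0, 0, 0, 0, 0, 0, 0.5], [0, 0, 0, 0, 0, 0, 0.5], [0, 0, -30, 0, 0, 0, 0.5], [0, 0, -80, 0, 0, 0, 0.5], [0, 0, -130, 0, 0, 0, 0.5], [0, 0, -180, 0, 0, 0, 0.5], [0, 0, -200, 0, 0, 0, 0.5], [0, 0, -200, 0, 0, 0, 0.5]]

```text
time_s: 26.7
ee_pos: [559.3, -319.8, 289.3]
ee_rot: [179.8, -0.4, -0.7]
force: [0.7, 0.8, -0.3]
gripper_width: 45.6
```

Run:
```python
from h import *
import pickle
st()
for n in('scene','top'):
    f=grab_frame(n);save(n+'12',f);pickle.dump(f,open(n+'12.pkl','wb'))
    u0,v0,u1,v1=(360,160,450,260) if n=='scene' else (360,180,460,280)
    cv2.imwrite(f'pics/{n}12c.png',cv2.cvtColor(cv2.resize(f['color'][v0:v1,u0:u1],None,fx=6,fy=6,interpolation=2),4))
    W=pts(f);X,Y,Z=W[...,0],W[...,1],W[...,2];V=f['color'].max(-1)
    m=(X>500)&(X<620)&(Y<-270)&(Y>-370)&(Z>85)&(Z<130)&(V<90)
    if m.sum()>10: print(n,cv2.minAreaRect(W[m][:,:2].astype(np.float32)),np.percentile(Z[m],[5,50,95]))
    J=np.array([559.4,-319.8]);a=np.radians(-17.1);d=np.array([np.cos(a),np.sin(a)]);e=np.array([-d[1],d[0]])
    if n=='scene':
        for u,v in ((417.1,241.5),(412.7,234.8),(408.5,228.3)): pass
        x=(W[...,:2]-J)@d;y=(W[...,:2]-J)@e
        m=(x>-138)&(x<-25)&(abs(y)<15)&(Z>26)&(Z<42);A=np.c_[x[m],y[m],np.ones(m.sum())];print(m.sum(),np.linalg.lstsq(A,Z[m],rcond=None)[0],np.median(Z[m]))
```

```text
{'time_s': 26.7, 'qpos': [-30.78, 22.71, 72.28, -0.01, 84.6, 59.91], 'ee_pos': [559.25, -319.83, 289.26], 'ee_rot': [179.78, -0.36, -0.69], 'force': [0.74, 0.83, -0.28], 'torque': [-0.06, 0.12, -0.02], 'gripper_width': 45.61}
scene ((558.2496948242188, -318.6800842285156), (60.85448455810547, 16.632036209106445), 4.823943614959717) [ 95.45087955 112.08371721 120.94846112]
307 [ 1.17471656e-02 -6.73202617e-03  3.51853878e+01] 34.21613216605075
```

View pics/scene12c.png

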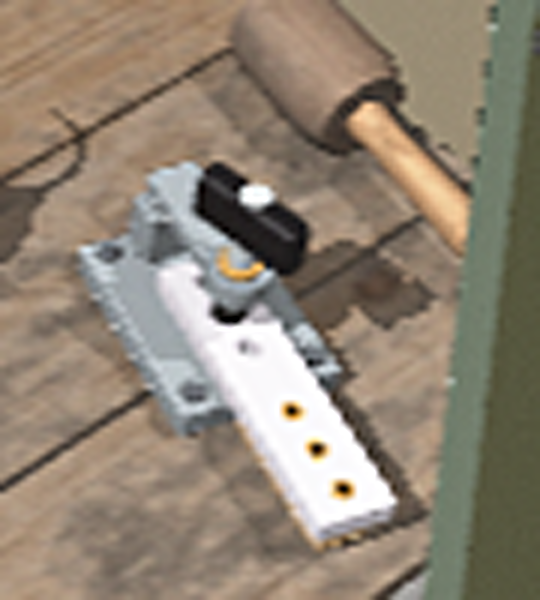

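View pics/scene12.png

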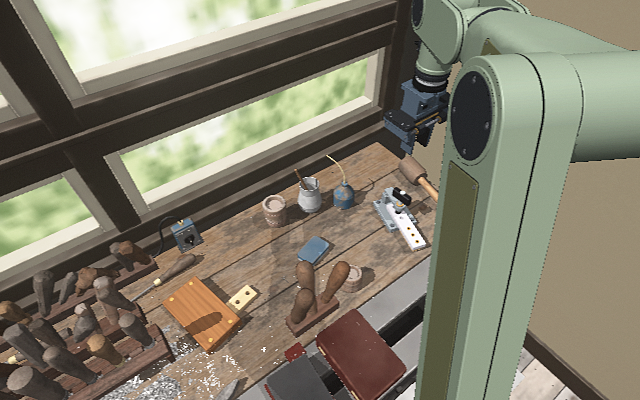

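Knob reads 4.8° yaw in the image (the wing slipped slightly in the grip), i.e. about 0.35 rad. I'll tighten slightly more for margin.

Run:
```python
from h import *
st();go(559.4,-319.8,88,4.5)
```

```text
{'time_s': 26.8, 'qpos': [-30.78, 22.9, 72.68, -0.0, 84.53, 59.91], 'ee_pos': [557.63, -318.84, 284.11], 'ee_rot': [-179.95, 0.1, -0.7], 'force': [0.23, 0.04, 0.06], 'torque': [-0.1, 0.18, 0.04], 'gripper_width': 45.3}
shift [  2.1   1.1 196.1] turn [-0.001   0.0017 -0.0907]
```

Request:
servo_tool:
  plan:
    - [[1.5, 1, 45, 0, 0, -0.09, 0.5], [1.5, 1, 90, 0, 0, -0.09, 0.5], [1.5, 1, 135, 0, 0, -0.09, 0.5], [1.5, 1, 175, 0, 0, -0.09, 0.5], [1.5, 1, 196, 0, 0, -0.09, 0.5], [1.5, 1, 196, 0, 0, -0.09, 0.5], [1.5, 1, 196, 0, 0, -0.09, 0.5], [1.5, 1, 196, 0, 0, -0.09, 0.1], [1.5, 1, 196, 0, 0, -0.09, 0.1], [1.5, 1, 196, 0, 0, -0.09, 0.1], [1.5, 1, 196, 0, 0, -0.09, 0.1], [1.5, 1, 196, 0, 0, -0.09, 0.1], [1.5, 1, 196, 0, 0, -0.09, 0.1]]
  squeeze: 30

```text
time_s: 28.1
ee_pos: [560.0, -319.7, 90.0]
ee_rot: [-180.0, -0.1, 4.5]
force: [-0.7, 2.1, 6.1]
gripper_width: 15.9
```

Run:
```python
from h import *
st()
```

```text
{'time_s': 28.1, 'qpos': [-30.76, 29.84, 89.77, 0.04, 60.35, 54.74], 'ee_pos': [560.03, -319.74, 90.04], 'ee_rot': [-179.99, -0.05, 4.48], 'force': [-0.67, 2.06, 6.12], 'torque': [0.43, 0.27, 0.21], 'gripper_width': 15.86}
```

Request:
servo_tool:
  plan:
    - [[0, 0, 0.6, 0, 0, 0.06, 0.1], [0, 0, 1.2, 0, 0, 0.12, 0.1], [0, 0, 1.4, 0, 0, 0.14, 0.1], [0, 0, 1.4, 0, 0, 0.14, 0.1], [0, 0, 1.4, 0, 0, 0.14, 0.1]]

```text
time_s: 28.6
ee_pos: [560.1, -319.8, 89.5]
ee_rot: [180.0, -0.1, -3.4]
force: [-1.4, 2.6, 9.4]
gripper_width: 15.9
```

Run:
```python
from h import *
st()
```

```text
{'time_s': 28.6, 'qpos': [-30.75, 29.86, 89.82, -0.0, 60.25, 62.67], 'ee_pos': [560.08, -319.81, 89.5], 'ee_rot': [179.97, -0.06, -3.42], 'force': [-1.4, 2.62, 9.42], 'torque': [0.61, 0.41, 0.91], 'gripper_width': 15.86}
```

Request:
servo_tool:
  plan:
    - [[0, 0, 0, 0, 0, -0.02, 0.5], [0, 0, 0, 0, 0, -0.02, 0.5], [0, 0, 0, 0, 0, -0.02, 0.5], [0, 0, 0, 0, 0, -0.02, 0.5], [0, 0, -30, 0, 0, -0.02, 0.5], [0, 0, -80, 0, 0, -0.02, 0.5], [0, 0, -130, 0, 0, -0.02, 0.5], [0, 0, -180, 0, 0, -0.02, 0.5], [0, 0, -200, 0, 0, -0.02, 0.5], [0, 0, -200, 0, 0, -0.02, 0.5], [0, 0, -200, 0, 0, -0.02, 0.5]]

```text
time_s: 29.7
ee_pos: [559.4, -320.0, 286.8]
ee_rot: [-180.0, 0.1, -2.4]
force: [-0.2, 0.5, -1.0]
gripper_width: 45.9
```

Run:
```python
from h import *
import pickle
st()
J=np.array([559.4,-319.8]);a=np.radians(-17.1);d=np.array([np.cos(a),np.sin(a)]);e=np.array([-d[1],d[0]])
f=grab_frame('scene');save('scene13',f)
cv2.imwrite('pics/s13c.png',cv2.cvtColor(cv2.resize(f['color'][160:260,360:450],None,fx=6,fy=6,interpolation=2),4))
W=pts(f);X,Y,Z=W[...,0],W[...,1],W[...,2];V=f['color'].max(-1)
m=(X>500)&(X<620)&(Y<-270)&(Y>-370)&(Z>85)&(Z<130)&(V<90)
print(cv2.minAreaRect(W[m][:,:2].astype(np.float32)),np.percentile(Z[m],[5,50,95]))
x=(W[...,:2]-J)@d;y=(W[...,:2]-J)@e
m=(x>-138)&(x<-25)&(abs(y)<15)&(Z>26)&(Z<42);A=np.c_[x[m],y[m],np.ones(m.sum())];print(m.sum(),np.linalg.lstsq(A,Z[m],rcond=None)[0],np.median(Z[m]))
s0=pickle.load(open('scene0.pkl','rb'));D=np.abs(f['color'].astype(int)-s0['color']).max(-1)
print('ply region diff',(D[280:312,225:260]>40).sum(),'objects diff',(D[150:225,260:360]>60).sum())
```

```text
{'time_s': 29.7, 'qpos': [-30.79, 23.05, 72.08, -0.0, 84.94, 61.64], 'ee_pos': [559.39, -319.98, 286.83], 'ee_rot': [-179.97, 0.06, -2.43], 'force': [-0.25, 0.5, -1.02], 'torque': [0.0, 0.19, -0.02], 'gripper_width': 45.91}
((558.7010498046875, -318.95526123046875), (62.14785385131836, 16.104806900024414), 2.947422504425049) [ 95.38386703 111.74636592 121.00357954]
309 [ 7.24031597e-03 -9.80904712e-03  3.49499137e+01] 34.569485546108865
ply region diff 22 objects diff 0
```

View pics/s13c.png

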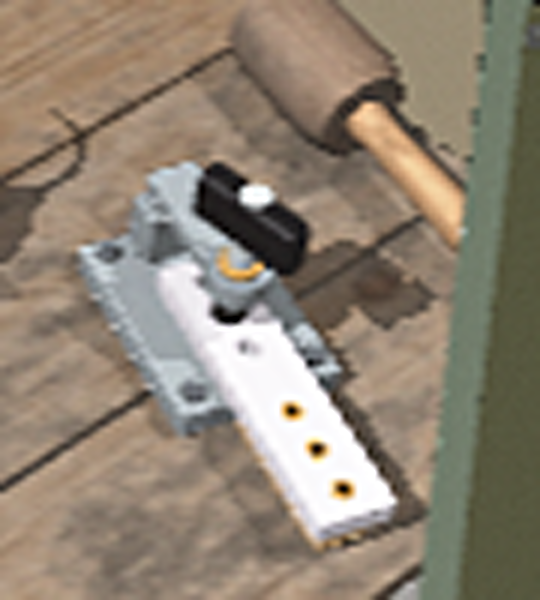

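Run:
```python
from h import *
print(job_done()); st()
```

```text
the job is handed in; nothing more can be done
None
the job is handed in; nothing more can be done
```

I've handed the job in at about 30 s of the 72 s allowed; no verdict was reported. The aluminium template is on both dowel pins with its bushings over the blank, and the clamp is screwed down on it.

**What I did:** I unscrewed the knob to about 2.0 rad and slid the aluminium template out of the keeper by its head. I then regripped it near the tail, carried it over the bench, slid it under the pad and lowered it onto the pins with almost no contact force. Finally I screwed the clamp down, tightened it a second time, and moved the gripper clear.

**Last checks:**
- **Seating:** the template's top measured 34.2 to 34.6 mm above the bench, against 34 mm expected. It is flat to about 0.01 rad, and the near pin shows in its hole. The far hole is hidden under the clamp, so I could not see it.
- **Clamp:** the knob stopped at about 0.35 rad by its angle in the picture, or about 0.3 rad by its height. During the second tightening the wing slipped in the grip and hardly moved while the torque rose to 0.9 N m, so the pad is probably at or near its stop. I could not measure the pad force directly.
- **Other things:** comparing pictures from before and after, the chuck by the mug, the mug and the oil can had not moved. Around the plywood template only 22 pixels changed, and it looks to be in its place. I did not run that comparison on the rest of the bench.

**Disagreement:** the knob angle read from the gripper (0.24 rad) differs from the one in the picture (about 0.35 rad). I put this down to the wing slipping in the grip. Both are well past 0.6 rad, where the pad first touches the template.

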